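# Build up a cleaner's drive cog stack on its keyed hub

### The job

First swing the toggle clamp down over centre onto the carrier in the nest. With it clamped, slide every cog on the bench onto the splined hub, turning each until its keyway finds the master spline and it drops fully home; then swing the clamp fully open, lift the carrier out by the hub's nose with its cogs on, and stand it flat in the green tray. Leave the meter, screw box, screwdriver and solder spool alone.

Things in the scene. Friction and masses are not known exactly. Their poses are not given: they have to be found in the camera images.
- fixture: Fixed aluminium plate 130 x 215 x 12 mm, with a nest (100 mm square inside, blue walls 8 mm high) and a toggle clamp. Origin: under the centre of the nest, at bench level. z up; its +y points from the nest to the clamp, whose hinge stands 115 mm from the origin. The plate spans y -65 to +150, x -65 to +65 mm.
- carrier: Grey square end plate 96 x 96 x 14 mm, loose in the nest at the start with its axes parallel to the fixture's, with an upright hub in its middle (see hub_tip); 300 g. Origin: centre of the plate's underside, 12 mm above the bench at the start. Seated cogs pile up 10 mm each from the plate's top. The hub's nose stays free above the pile to lift the whole by.
- hub_tip (a point): Top of the hub, 94 mm above the carrier's origin. Heights above that origin: steel hub 19 mm thick up to 70 mm, cone to 74 mm, plain round nose 15 mm thick to 94 mm. One brass master spline, 6 mm wide, out to 14 mm from the axis towards the carrier's +x, from the plate up to 68 mm. A cog goes down only with its keyway (cog +x) over the spline, within 0.1 rad; else it stops on the spline's top.
- clamp (a joint): Toggle clamp hinged along the fixture's x axis, rad: 0 = open stop (start); grows as the arm swings over towards the nest; 1.8 = shut, arm level, rubber pad on the carrier's plate. An over-centre spring pushes it from 0.9 towards both ends (at most 0.35 N m, 6 N at the grip). Closed, the pad covers the plate 36 to 48 mm from the hub axis; the arm is 14 mm wide, its top 47 mm above the bench.
- clamp_grip (a point): Centre of the clamp's red T-handle, 18 mm thick, 24 mm long along the fixture's x; it turns with the arm. Closed: 45 mm from the hinge towards the nest, 38 mm above it; open: 47 mm beyond it, 35 mm above it. Pinch it by its ends (fingers closing along the fixture's x) and lead it on the arc about the hinge; it may turn between the pads.
- clamp_hinge (a point): Hinge axis of the clamp: fixture y = 115 mm, 42 mm above the bench; the axis lies along the fixture's x.
- cog1: White toothed cog, a flat disc 52 mm across the teeth and 10 mm thick, 60 g. Origin: centre of its underside. The bore is 22 mm across and has one broad keyway, 9 mm wide and reaching 16.5 mm from the axis, in the direction of the cog's own +x, marked on both faces by a coloured dot. Can be gripped across the rim at any angle. May be absent.
- cog2: Orange toothed cog, a flat disc 52 mm across the teeth and 10 mm thick, 60 g. Origin: centre of its underside. The bore is 22 mm across and has one broad keyway, 9 mm wide and reaching 16.5 mm from the axis, in the direction of the cog's own +x, marked on both faces by a coloured dot. Can be gripped across the rim at any angle. May be absent.
- cog3: Brass toothed cog, a flat disc 52 mm across the teeth and 10 mm thick, 60 g. Origin: centre of its underside. The bore is 22 mm across and has one broad keyway, 9 mm wide and reaching 16.5 mm from the axis, in the direction of the cog's own +x, marked on both faces by a coloured dot. Can be gripped across the rim at any angle. May be absent.
- cog4: Blue toothed cog, a flat disc 52 mm across the teeth and 10 mm thick, 60 g. Origin: centre of its underside. The bore is 22 mm across and has one broad keyway, 9 mm wide and reaching 16.5 mm from the axis, in the direction of the cog's own +x, marked on both faces by a coloured dot. Can be gripped across the rim at any angle. May be absent.
- cog5: Black toothed cog, a flat disc 52 mm across the teeth and 10 mm thick, 60 g. Origin: centre of its underside. The bore is 22 mm across and has one broad keyway, 9 mm wide and reaching 16.5 mm from the axis, in the direction of the cog's own +x, marked on both faces by a coloured dot. Can be gripped across the rim at any angle. May be absent.
- tray: Fixed green open tray, 150 x 150 mm outside, walls 5 mm thick and 22 mm high, floor 5 mm. Origin: centre of its underside, at bench level.
- meter: Orange multimeter, 85 x 150 x 34 mm, lying on the bench; origin: centre of its underside. Leave alone.
- screw_box: Yellow box of screws, 85 x 110 x 30 mm; origin: centre of its underside. Leave alone.
- screwdriver: Screwdriver with a red handle, about 200 mm long, lying on the bench along its own x. Leave alone.
- solder_spool: Yellow spool 52 mm in diameter and 40 mm high; origin: centre of its underside. Leave alone.
Not all that is in view belongs to the job. Of the things like the carrier, leave any that is blue, purple or turquoise; of the rest the larger one is meant.

How it is judged (in metres and radians):
On the way, in this order (a step that is already met when the one before it is completed fails the run):
1. the clamp is shut on the carrier, with no cog on the hub yet (value of joint clamp above 1.7 rad and z of carrier in the frame of fixture below 0.016 m and horizontal distance between each of cog1, cog2, cog3, cog4, cog5 and carrier above 0.03 m), for 0.3 s.
2. every cog is fully home on the hub, with the clamp still shut (value of joint clamp above 1.7 rad and z of carrier in the frame of fixture below 0.016 m and horizontal distance between each of cog1, cog2, cog3, cog4, cog5 and carrier below 0.004 m and z of each of cog1, cog2, cog3, cog4, cog5 in the frame of carrier below 0.06 m and angle between the z axis of each of cog1, cog2, cog3, cog4, cog5 and the z axis of carrier, either way round below 0.08 rad and angle between the x axis of each of cog1, cog2, cog3, cog4, cog5 and the x axis of carrier, either way round below 0.2 rad), for 0.2 s.
3. the clamp is swung open, the carrier still in the nest (value of joint clamp below 0.3 rad and z of carrier in the frame of fixture below 0.016 m and horizontal distance between each of cog1, cog2, cog3, cog4, cog5 and carrier below 0.004 m and z of each of cog1, cog2, cog3, cog4, cog5 in the frame of carrier below 0.06 m and angle between the z axis of each of cog1, cog2, cog3, cog4, cog5 and the z axis of carrier, either way round below 0.08 rad and angle between the x axis of each of cog1, cog2, cog3, cog4, cog5 and the x axis of carrier, either way round below 0.2 rad), for 0.2 s.
At the end, for the whole second after the job is handed in: Carrier flat and at rest in the tray (36 mm from its centre, 4 mm from its floor, tilt 0.06 rad); every cog on its hub (axis within 4 mm, underside at most 60 mm above the carrier's origin, flat within 0.08 rad, keyway on the spline within 0.2 rad); clamp open, under 0.3 rad (horizontal distance between carrier and tray below 0.036 m and z of carrier in the frame of tray below 0.009 m and angle between carrier's own z axis and vertical below 0.06 rad and horizontal distance between each of cog1, cog2, cog3, cog4, cog5 and carrier below 0.004 m and z of each of cog1, cog2, cog3, cog4, cog5 in the frame of carrier below 0.06 m and angle between the z axis of each of cog1, cog2, cog3, cog4, cog5 and the z axis of carrier, either way round below 0.08 rad and angle between the x axis of each of cog1, cog2, cog3, cog4, cog5 and the x axis of carrier, either way round below 0.2 rad and value of joint clamp below 0.3 rad and linear speed of carrier below 0.01 m/s); the robot touches nothing.
It fails at once if a bystander (meter) is moved by more than 30 mm (distance of meter from where it was at the start of the episode above 0.03 m).
It fails at once if a bystander (screw_box) is moved by more than 30 mm (distance of screw_box from where it was at the start of the episode above 0.03 m).
It fails at once if a bystander (screwdriver) is moved by more than 30 mm (distance of screwdriver from where it was at the start of the episode above 0.03 m).
It fails at once if a bystander (solder_spool) is moved by more than 30 mm (distance of solder_spool from where it was at the start of the episode above 0.03 m).
Of cog1, cog2, cog3, cog4, cog5 only 3 to 5 are there at a start; the rules pass over those that are not, and their reading is None.
At some moment in a run one of cog1, cog2, cog3, cog4, cog5 may be knocked a few centimetres aside while the robot is not near it.
It also fails if it takes over 210 s, if anything falls off the work surface, if the arm or the gripper's body presses on something with over 40 N, if the wrist force passes 120 N, or if a joint passes its speed limit or range.

### The arm

A 7-joint arm with a two-finger parallel gripper is mounted at the origin on the work surface. World frame = base frame: x ahead of the robot, y to its left, z up, the work surface at z = 0. Lengths are in mm, angles in rad, forces in N, time in s.
With the tool pointing down it reaches from about 400 to 875 mm from the base axis. Payload 4.4 kg.
Tool frame: the origin (TCP) lies at the very end of the fingers, on their centre line; the grasp point (between the pads) lies 19 mm behind it; y points along the fingers, x is the direction in which the jaws open and shut, and the axes are right-handed (so a half turn about y gives the same grasp; the last joint's range is limited). The gripper opens to 85 mm and grips with 20 to 120 N. Pads are 22 mm wide; open, the fingers measure 114 mm over their backs; the gripper's body (76 mm by 85 mm) begins 54 mm behind the grasp point. The pads swing forward as they close: fully open they stand 13 mm farther back than shut.
Start: joints at [-1.244, 0.628, 0.038, 1.517, -0.027, 0.996, -0.02], TCP at [248.783, 600.521, 231.313] pointing down, gripper open.
Joint ranges: [-3.06, 3.06], [-0.37, 2.12], [-1.25, 1.32], [0.18, 2.47], [-1.1, 4.24], [0.23, 1.98], [-2.94, 2.94]. Speed limits (rad/s): [2.57, 2.57, 3.14, 3.14, 3.14, 3.14, 3.14].

### API

Orientations are given as [roll, pitch, yaw] about the fixed x, y, z axes, in that order (R = Rz(yaw) Ry(pitch) Rx(roll)).
In Python, from cell import readout, eyes, finish_job gives the robot as it stands. The module is installed in compiled form; this text tells all that it offers.
- The arm moves only by the tool apply_moves, never from a script. Its argument "commands" is a list that holds one entry, the list of rows, each a list of 6 numbers: the shift along the tool's x, y, z in units of 0.04 m (1.0 is 0.04 m), then the turn, a rotation vector about the tool's x, y, z in units of 5 degrees (1.0 is 5 degrees). A call has 1 to 8 rows; each row shifts and turns the pose as measured when the row begins, along the tool's axes as they then stand; what a row does not reach is not made up. A row lasts 1/12 s, in which the tool goes at most 41.7 mm and 7.16 degrees, less where a joint would pass 70% of its speed; a pose out of reach is approached as far as the arm can. A call with a number of a shift or a turn outside -1 to 1 is refused whole. A call with a gripper value outside its range is refused whole. "claw" is the finger opening in mm, from 0 to 85.4, set as the call begins (left out, the last holds). The fingers move at their own pace and stop on an object; the grip force is fixed at half the most. Time passes only in rows, so rows that do not move let the fingers close. It gives the time, the measured TCP pose, the force and the opening at its end, in the units of the state.
- readout.read_state(): the state, without advancing time (a new reading comes with each control period).
- eyes.get_image(name): name is "side" or "top" or "wrist"; returns a dict with "image" (384x512x3 uint8, red, green, blue), "mtx" (3x3 intrinsics, pixels), "rvec" (rotation vector, rad) and "tvec" (3), from world to camera coordinates, as OpenCV has them. Camera axes: x right, y down, z forward; pixel columns grow to the right and rows downward; lengths in mm; the calibration is good to about 2 mm. A picture is of the moment at which its call begins. There is no depth.
- finish_job(): hands the job in, once; it reports no verdict.
The state is a dict: "clock": time; "qpos": joint angles; "qd": joint speeds; "tau": joint torques, N m; "eef_pos": TCP position; "tool_rot": TCP orientation; "force": force on the tool from outside, world axes, zero at the start; "torque": the same for the moment, N m; "width": finger opening in mm.
Only numpy, scipy, OpenCV 4.12 (cv2) and the standard library are available. Lean on these libraries where they do the work, as an engineer would, in place of code of your own. Each camera call takes 0.05 s, during which the arm holds its last target. There are 200 camera calls.

## Working session

There is one attempt and no reset: what is moved stays moved. The work goes in short steps, Python scripts to look and compute and a tool call to move; the robot and the scene stay as the last step left them, time stands still between calls to the robot, and variables do not carry over. Pictures are saved under pics/ and viewed, about 12 in all and at most 16, crops included, and the job is handed in when it is done.

Besides the shell and the picture viewer there is one more tool, called after "Call:" by a JSON object that holds its "op" and its "data". apply_moves: Moves the arm, as the interface text tells. Shifts and turns lie within -1 to 1; 1 stands for 0.04 m of shift or 5 degrees of turn. Its arguments: {"type":"object","properties":{"commands":{"type":"array"},"claw":{"type":"number"}},"required":["commands"]}

```bash
mkdir -p pics
cat > h.py <<'E'
import numpy as np, cv2
from scipy.spatial.transform import Rotation as R
from cell import readout, eyes, finish_job
def cam(n):
    d=eyes.get_image(n); d['R']=cv2.Rodrigues(np.array(d['rvec'],float))[0]; d['t']=np.array(d['tvec'],float).ravel(); d['K']=np.array(d['mtx'],float); return d
def save(d,f,box=None,s=1):
    im=cv2.cvtColor(d['image'],cv2.COLOR_RGB2BGR)
    if box: im=im[box[1]:box[3],box[0]:box[2]]
    cv2.imwrite('pics/'+f,cv2.resize(im,None,fx=s,fy=s,interpolation=cv2.INTER_CUBIC))
def ray(d,u,v):
    r=d['R'].T@np.linalg.inv(d['K'])@[u,v,1]; return -d['R'].T@d['t'],r/np.linalg.norm(r)
def onz(d,u,v,z):
    c,r=ray(d,u,v); return c+r*(z-c[2])/r[2]
def proj(d,p):
    q=d['K']@(d['R']@np.array(p,float)+d['t']); return q[:2]/q[2]
E
python3 - <<'E'
from h import *
print(readout.read_state())
for n in('top','side','wrist'):
    d=cam(n); save(d,n+'0.png',s=1.5); print(n,d['K'].tolist(),(-d['R'].T@d['t']).round(),d['R'].round(2).tolist())
E
```

```text
{'clock': 0.0, 'qpos': array([-1.24381812,  0.62936924,  0.03844448,  1.5183576 , -0.02705229,
        0.99631403, -0.02003013]), 'qd': array([-0.0008518 , -0.00080399, -0.00056759, -0.00031689,  0.00084562,
        0.00083856, -0.00098077]), 'tau': array([ 1.89355138e-03, -5.63408589e+01,  1.22632798e+00, -1.93442184e+01,
        1.07866983e-02,  1.05932631e-02, -2.56532033e-06]), 'eef_pos': array([248.51191983, 599.93840719, 230.3774824 ]), 'tool_rot': array([-1.57078066,  0.00193078,  1.17795774]), 'force': array([ 0.28595554, -0.40313016,  0.40811515]), 'torque': array([-3.07912745e-02,  2.26142211e-02,  1.61152379e-05]), 'width': 85.38479688705674}
top [[484.2007770493635, 0.0, 249.15977547489305], [0.0, 484.2007770493635, 195.64283724485995], [0.0, 0.0, 1.0]] [ 364.   19. 1694.] [[0.0, -1.0, -0.02], [-1.0, -0.0, -0.1], [0.1, 0.02, -0.99]]
side [[379.84113197298103, 0.0, 254.35244345566122], [0.0, 379.84113197298103, 199.23816602914013], [0.0, 0.0, 1.0]] [  66. -459.  835.] [[0.75, -0.66, 0.01], [-0.48, -0.56, -0.67], [0.45, 0.5, -0.74]]
wrist [[321.81081005462454, 0.0, 257.30159517481053], [0.0, 321.81081005462454, 190.59489917450904], [0.0, 0.0, 1.0]] [185. 628. 373.] [[0.38, 0.92, -0.0], [0.89, -0.37, 0.27], [0.25, -0.1, -0.96]]
```

View pics/top0.png

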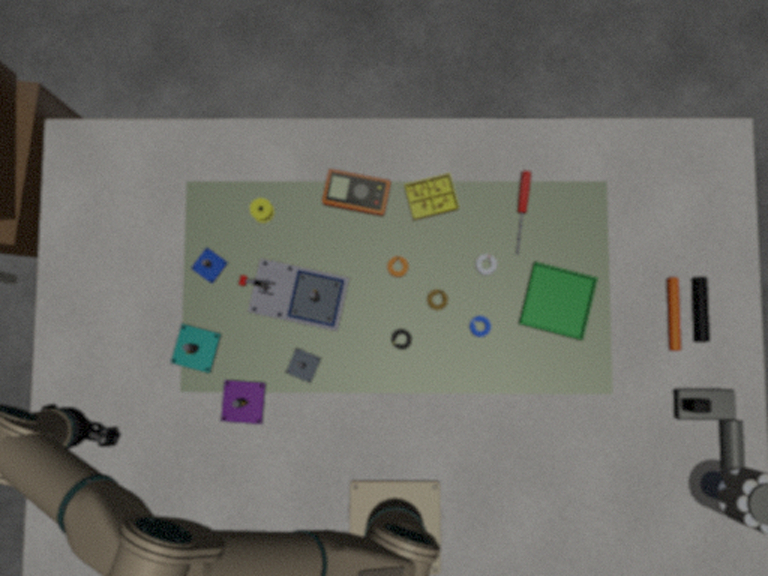

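View pics/side0.png

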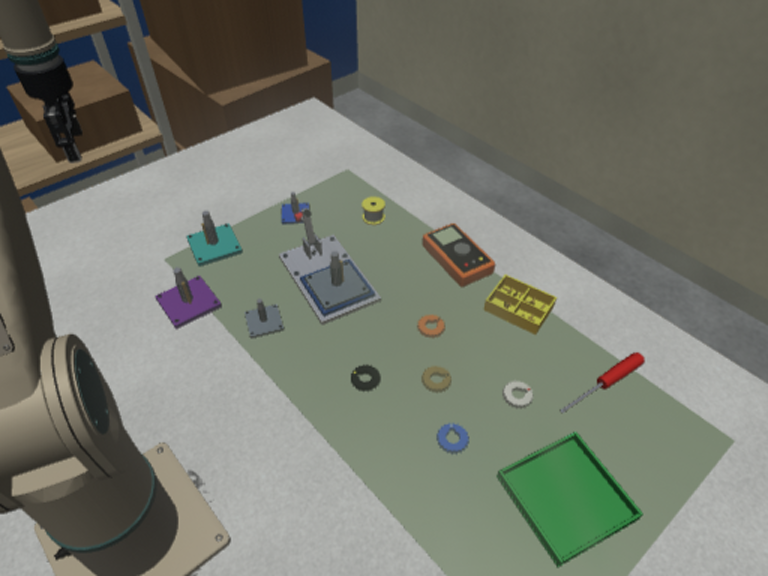

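Top view (768-wide pixels): the grey carrier sits in the blue-walled nest at (317,297), with the clamp handle at (243,281). Candidates like the carrier are the small grey (303,364), blue (210,264), turquoise (197,347) and purple (243,401). The nest one is meant: it is neither blue, purple nor turquoise, and it is larger than the other grey one. The cogs are orange (398,266), white (486,264), brass (437,299), black (401,339) and blue (480,326). The tray is at (558,300).

Run:
```python
from h import *
d=cam('top'); im=d['image']; hsv=cv2.cvtColor(im,cv2.COLOR_RGB2HSV)
approx=dict(orange=(398,266),white=(486,264),brass=(437,299),black=(401,339),blue=(480,326))
bg=np.median(im[160:220,240:400].reshape(-1,3),0)
print('bg',bg)
for n,(u,v) in approx.items():
    u/=1.5;v/=1.5;u0,v0=int(u)-13,int(v)-13
    c=im[v0:v0+27,u0:u0+27].astype(float); m=(np.abs(c-bg).sum(2)>45).astype(np.uint8)
    pts=cv2.findNonZero(m); (x,y),r=cv2.minEnclosingCircle(pts)
    print(n,onz(d,x+u0,y+v0,10).round(1),r)
def rect(m,z,name):
    cs,_=cv2.findContours(m.astype(np.uint8)*255,cv2.RETR_EXTERNAL,cv2.CHAIN_APPROX_NONE)
    c=max(cs,key=cv2.contourArea); b=cv2.minAreaRect(c); p=cv2.boxPoints(b)
    w=np.array([onz(d,*q,z) for q in p]); e=w[1]-w[0]
    print(name,w.mean(0).round(1),np.linalg.norm(w[1]-w[0]).round(),np.linalg.norm(w[2]-w[1]).round(),'yaw',np.degrees(np.arctan2(e[1],e[0])).round(1))
H,S,V=[hsv[...,i] for i in range(3)]
rect((H>50)&(H<70)&(S>150),22,'tray')
nest=np.zeros(H.shape,bool); nest[170:225,185:235]=1
rect(nest&(H>105)&(H<130)&(S>70),20,'nest')
m=np.zeros(H.shape,bool); m[170:200,150:180]=1; m&=((H<8)|(H>172))&(S>120)
ys,xs=np.nonzero(m); print('handle',len(xs),onz(d,xs.mean(),ys.mean(),77).round(1))
save(d,'fix.png',(145,160,245,230),8)
```

```text
bg [120. 126. 109.]
orange [595.   -5.6  10. ] 7.016844272613525
white [ 602.5 -212.7   10. ] 6.654213905334473
brass [517.7 -98.2  10. ] 7.245098114013672
black [410.6  -2.8  10. ] 12.46538257598877
blue [ 456.9 -196.2   10. ] 7.533432960510254
tray [ 563.4 -455.4   22. ] 2.0 5.0 yaw -45.3
nest [520.4 184.1  20. ] 110.0 111.0 yaw -12.1
handle 26 [554.7 343.2  77. ]
```

View pics/fix.png

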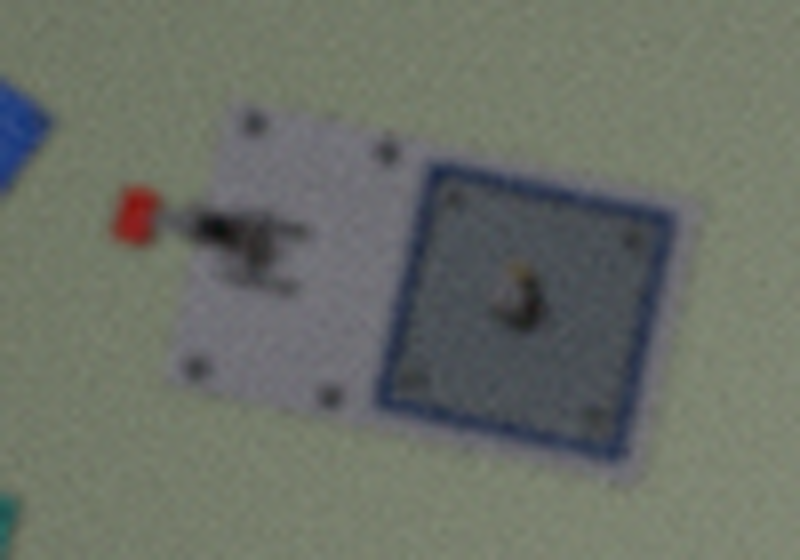

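Confirmed in the crop: the larger grey carrier is in the nest, with the brass spline towards fixture +x (up in the image). The fixture yaw is about -12.2°, from nest (520,184) to handle (555,343). Next I go above the handle.

Call:
{"op": "apply_moves", "data": {"commands": [[[-0.25, 0.1, -0.79, 0, 0, 0], [-0.25, 0.1, -0.79, 0, 0, 0], [-0.25, 0.1, -0.79, 0, 0, 0], [-0.25, 0.1, -0.79, 0, 0, 0], [-0.25, 0.1, -0.79, 0, 0, 0], [-0.25, 0.1, -0.79, 0, 0, 0], [-0.25, 0.1, -0.79, 0, 0, 0], [-0.25, 0.1, -0.79, 0, 0, 0]]], "claw": 50}}

```text
clock: 0.87
eef_pos: [448.6, 433.7, 194.6]
tool_rot: [-1.562, -0.001, 1.199]
force: [0.1, -0.2, 0.0]
width: 49.9
```

Call:
{"op": "apply_moves", "data": {"commands": [[[-0.25, 0.1, -0.79, 0, 0, 0], [-0.25, 0.1, -0.79, 0, 0, 0], [-0.25, 0.1, -0.79, 0, 0, 0], [-0.25, 0.1, -0.79, 0, 0, 0], [0, 0, 0, 0, 1, 0], [0, 0, 0, 0, 1, 0], [0, 0, 0, 0, 1, 0], [0, 0, 0, 0, 1, 0]]]}}

```text
clock: 1.53
eef_pos: [565.9, 331.1, 173.2]
tool_rot: [-1.569, 0.007, 0.818]
force: [-0.2, 0.4, -0.2]
width: 50.3
```

Call:
{"op": "apply_moves", "data": {"commands": [[[0, 0, 0, 0, 1, 0], [0, 0, 0, 0, 1, 0], [0, 0, 0, 0, 1, 0], [0, 0, 0, 0, 1, 0], [0, 0, 0, 0, 1, 0], [0, 0, 0, 0, 1, 0], [0, 0, 0, 0, 1, 0], [0, 0, 0, 0, 1, 0]]]}}

```text
clock: 2.2
eef_pos: [565.3, 329.4, 170.9]
tool_rot: [-1.576, 0.01, 0.082]
force: [-0.0, 0.2, 1.0]
width: 49.9
```

Call:
{"op": "apply_moves", "data": {"commands": [[[0, 0, 0, 0, 1, 0], [0, 0, 0, 0, 1, 0], [0, 0, 0, 0, 1, 0], [0, 0, 0, 0, 1, 0], [0, 0, 0, 0, 0, 0]]]}}

```text
clock: 2.62
eef_pos: [564.1, 329.8, 169.5]
tool_rot: [-1.581, 0.01, -0.287]
force: [-0.2, -0.2, 0.0]
width: 50.2
```

```bash
cat >> h.py <<'E'
def go(p,yaw,s=None):
    """tool-axis shift (units of 40 mm) and turn (units of 5 deg) from the measured pose to p, yaw (deg), tool down"""
    s=s or readout.read_state(); Rt=R.from_euler('xyz',s['tool_rot']); Rg=R.from_euler('xyz',[-np.pi/2,0,np.radians(yaw)])
    rel=Rt.inv()*Rg; print('pos',s['eef_pos'].round(1),'rot',np.degrees(s['tool_rot']).round(1),'F',s['force'].round(1),'w',round(s['width'],1))
    print(' first turn',(np.degrees(rel.as_rotvec())/5).round(2),'shift cur axes',(Rt.inv().apply(p-s['eef_pos'])/40).round(2),'shift goal axes',(Rg.inv().apply(p-s['eef_pos'])/40).round(2))
E
python3 - <<'E'
from h import *
d=cam('wrist'); save(d,'w1.png',s=1.5)
hsv=cv2.cvtColor(d['image'],cv2.COLOR_RGB2HSV);H,S,V=[hsv[...,i] for i in range(3)]
m=(((H<6)|(H>174))&(S>150)&(V>60)).astype(np.uint8)
n,l,st,c=cv2.connectedComponentsWithStats(m)
for i in range(1,n):
    if st[i,4]>100: print(st[i],c[i],onz(d,*c[i],82).round(1))
for p in ([520.4,184,106],[554.7,343,77]): print(proj(d,p))
E
```

```text
[222 169  33  24 693] [237.99278499 180.12265512] [552.8 346.7  82. ]
[257.70364569 386.01471709]
[242.34977459 182.32909215]
```

View pics/w1.png

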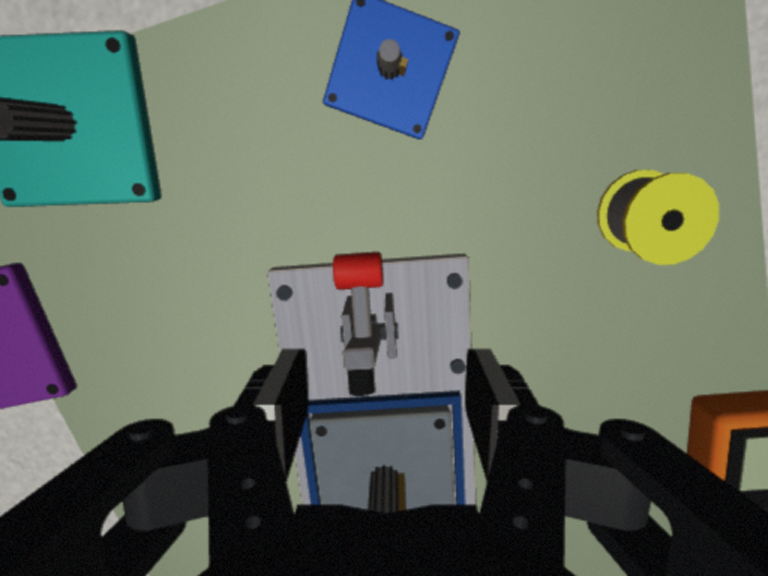

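The wrist view shows the red handle at (358,270), the clamp arm below it, and the nest at (385,400).

Run:
```python
from h import *
d=cam('wrist')
f=lambda a,b,z:(lambda p,q:print(p.round(),q.round(),np.degrees(np.arctan2(*(q-p)[1::-1])).round(1)))(onz(d,a[0]/1.5,a[1]/1.5,z),onz(d,b[0]/1.5,b[1]/1.5,z))
f((270,268),(467,256),12); f((306,403),(461,395),20); f((284,293),(455,281),12)
go([553.5,344,105],-12.5)
```

```text
[490. 347.  12.] [612. 320.  12.] -12.4
[483. 253.  20.] [586. 231.  20.] -12.5
[493. 329.  12.] [601. 306.  12.] -11.8
pos [564.1 329.8 169.6] rot [-90.6   0.6 -16.2] F [-0.8  0.5 -0.4] w 50.1
 first turn [ 0.11 -0.73 -0.12] shift cur axes [-0.34  1.62  0.28] shift goal axes [-0.34  1.62  0.29]
```

Call:
{"op": "apply_moves", "data": {"commands": [[[0, 0, 0, 0.1, -0.73, -0.12], [-0.17, 0.5, 0.15, 0, 0, 0], [-0.17, 0.5, 0.15, 0, 0, 0], [0, 0.5, 0, 0, 0, 0], [0, 0.4, 0, 0, 0, 0], [0, 0.4, 0, 0, 0, 0], [0, 0.35, 0, 0, 0, 0], [0, 0, 0, 0, 0, 0]]]}}

```text
clock: 3.38
eef_pos: [554.9, 346.4, 61.3]
tool_rot: [-1.566, -0.003, -0.195]
force: [-0.9, -0.3, -0.4]
width: 50.1
```

Run:
```python
from h import *
go([553.5,344.5,62],-12.5)
d=cam('wrist'); save(d,'w2.png',(100,60,420,300),2)
```

```text
pos [554.9 346.4  61.3] rot [-89.7  -0.2 -11.2] F [-0.9 -0.3 -0.4] w 50.1
 first turn [-0.06  0.27  0.04] shift cur axes [-0.02 -0.02 -0.05] shift goal axes [-0.02 -0.02 -0.05]
```

View pics/w2.png

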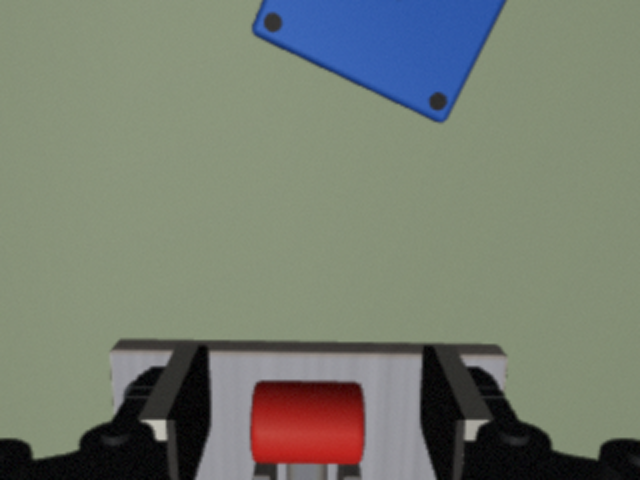

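Call:
{"op": "apply_moves", "data": {"commands": [[[0, 0, 0, 0, 0, 0], [0, 0, 0, 0, 0, 0], [0, 0, 0, 0, 0, 0], [0, 0, 0, 0, 0, 0], [0, 0, 0, 0, 0, 0], [0, 0, 0, 0, 0, 0]]], "claw": 12}}

```text
clock: 3.93
eef_pos: [553.4, 347.2, 64.2]
tool_rot: [-1.564, 0.0, -0.193]
force: [-0.1, 0.3, -6.4]
width: 22.2
```

Call:
{"op": "apply_moves", "data": {"commands": [[[0, -0.2, -0.17, 0, 0, 0], [0, -0.16, -0.21, 0, 0, 0], [0, -0.12, -0.23, 0, 0, 0], [0, -0.08, -0.25, 0, 0, 0], [0, -0.03, -0.26, 0, 0, 0]]]}}

```text
clock: 4.35
eef_pos: [546.9, 316.1, 86.5]
tool_rot: [-1.544, -0.006, -0.188]
force: [2.3, 8.8, -8.7]
width: 22.2
```

```bash
python3 -c "
from h import *
go(np.array([554.9,346.4,61.3])-45.2*np.array([.2,.98,0])+np.array([0,0,23.6]),-12)"
```

```text
pos [546.9 316.1  86.5] rot [-88.5  -0.4 -10.8] F [ 2.3  8.8 -8.7] w 22.2
 first turn [-0.31  0.25  0.07] shift cur axes [ 0.04  0.03 -0.35] shift goal axes [ 0.05  0.04 -0.35]
```

Call:
{"op": "apply_moves", "data": {"commands": [[[0, -0.03, -0.3, -0.3, 0, 0], [0, 0, -0.3, 0, 0, 0], [0, 0.03, -0.3, 0, 0, 0], [0, 0.08, -0.28, 0, 0, 0], [0, 0.13, -0.26, 0, 0, 0]]]}}

```text
clock: 4.77
eef_pos: [539.9, 281.6, 87.5]
tool_rot: [-1.532, -0.016, -0.178]
force: [-8.0, 3.2, 15.1]
width: 21.8
```

```bash
python3 -c "
from h import *
go(np.array([554.9,346.4,61.3])-91.7*np.array([.2,.98,0])+np.array([0,0,3]),-12)"
```

```text
pos [539.9 281.6  87.5] rot [-87.8  -0.9 -10.2] F [-8.   3.2 15.1] w 21.8
 first turn [-0.45  0.36  0.17] shift cur axes [ 0.02  0.56 -0.65] shift goal axes [ 0.05  0.58 -0.63]
```

Call:
{"op": "apply_moves", "data": {"commands": [[[0, 0.2, -0.26, -0.4, 0.2, 0.1], [0, 0.2, -0.24, 0, 0, 0], [0, 0.22, -0.2, 0, 0, 0], [0, 0.22, -0.16, 0, 0, 0], [0, 0.1, -0.05, 0, 0, 0]]]}}

```text
clock: 5.18
eef_pos: [532.3, 247.2, 64.7]
tool_rot: [-1.554, -0.006, -0.194]
force: [-2.6, 1.1, -0.8]
width: 22.2
```

```bash
python3 -c "
from h import *
go(np.array([554.9,346.4,61.3])-91.7*np.array([.2,.98,0])+np.array([0,0,3]),-12)"
```

```text
pos [532.3 247.2  64.7] rot [-89.   -0.3 -11.1] F [-2.6  1.1 -0.8] w 22.2
 first turn [-0.19  0.18  0.06] shift cur axes [0.06 0.01 0.25] shift goal axes [0.06 0.01 0.25]
```

Call:
{"op": "apply_moves", "data": {"commands": [[[0, 0, 0, 0, 0, 0], [0, 0, 0, 0, 0, 0], [0, 0, 0, 0, 0, 0], [0, 0, 0, 0, 0, 0], [0, -0.5, 0, 0, 0, 0], [0, -1, 0, 0, 0, 0], [0, -1, 0.3, -0.2, 0.2, 0], [0, -1, 0.3, 0, 0, 0]]], "claw": 60}}

```text
clock: 5.85
eef_pos: [534.9, 263.6, 205.3]
tool_rot: [-1.583, -0.0, -0.218]
force: [0.4, 1.7, -0.4]
width: 59.9
```

Call:
{"op": "apply_moves", "data": {"commands": [[[0, 0, -0.5, 0, 0, 0], [0, 0, -0.5, 0, 0, 0], [0, 0, -0.5, 0, 0, 0], [0, 0, 0, 0, 0, 0]]]}}

```text
clock: 6.18
eef_pos: [530.2, 211.8, 218.2]
tool_rot: [-1.567, -0.021, -0.207]
force: [-1.2, -1.2, 0.3]
width: 59.9
```

Run:
```python
from h import *
go([520,185,170],-12)
a=cam('wrist'); b=cam('side'); save(a,'t.png'); save(b,'t2.png',(180,120,370,300),2)
i=np.zeros((384,512+380,3),np.uint8); i[:,:512]=cv2.imread('pics/t.png'); i[:360,512:]=cv2.imread('pics/t2.png'); cv2.imwrite('pics/w3.png',cv2.resize(i,(800,344),interpolation=cv2.INTER_AREA))
```

```text
pos [530.2 211.8 218.2] rot [-89.8  -1.2 -11.9] F [-1.2 -1.2  0.3] w 59.9
 first turn [-0.04  0.02  0.25] shift cur axes [-0.14  1.2  -0.71] shift goal axes [-0.11  1.2  -0.71]
```

View pics/w3.png

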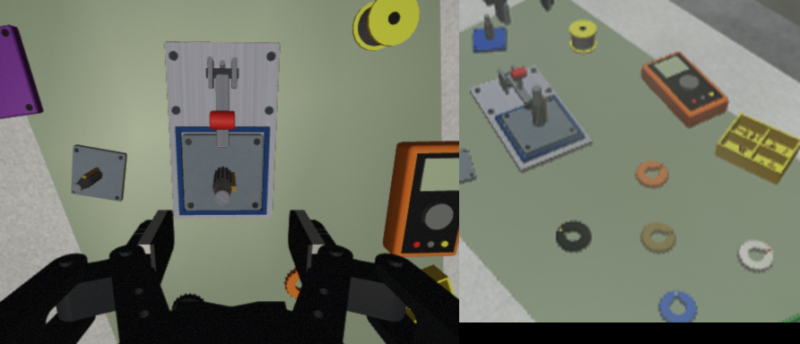

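The clamp is shut: the red handle is down at (222,120), with the pad on the plate. The spline points right, towards fixture +x. Now I take an overview of the cogs.

Call:
{"op": "apply_moves", "data": {"commands": [[[0.11, -0.05, -0.87, 0, 0, 0.2], [0.11, -0.05, -0.87, 0, 0, 0], [0.11, -0.05, -0.87, 0, 0, 0], [0.11, -0.05, -0.87, 0, 0, 0], [0.11, -0.05, -0.87, 0, 0, 0], [0.11, -0.05, -0.87, 0, 0, 0], [0.11, -0.05, -0.87, 0, 0, 0], [0.11, -0.05, -0.87, 0, 0, 0]]], "claw": 66}}

```text
clock: 6.95
eef_pos: [516.1, -52.8, 228.3]
tool_rot: [-1.555, -0.003, -0.17]
force: [0.7, -0.7, 0.3]
width: 66.2
```

Call:
{"op": "apply_moves", "data": {"commands": [[[0.11, 0, -0.87, 0, 0, 0], [0.11, 0, -0.87, 0, 0, 0], [0.11, 0, -0.87, 0, 0, 0], [0, 0, 0, 0, 0, 0], [0, 0, 0, 0, 0, 0]]]}}

```text
clock: 7.37
eef_pos: [514.0, -169.3, 226.7]
tool_rot: [-1.56, -0.007, -0.176]
force: [0.1, 1.0, 0.4]
width: 65.9
```

Run:
```python
from h import *
go([500,-170,240],-12)
d=cam('wrist'); save(d,'w4.png',s=1.5)
for p in dict(orange=(595,-5.6,10),white=(602,-213,10),brass=(518,-98,10),black=(410,-3,10),blue=(457,-196,10)).items(): print(p[0],(proj(d,p[1])*1.5).round())
print(proj(d,readout.read_state()['eef_pos']))
```

```text
pos [ 514.  -169.3  226.7] rot [-89.4  -0.4 -10.1] F [0.1 1.  0.4] w 65.9
 first turn [-0.13  0.38  0.08] shift cur axes [-0.34 -0.34 -0.08] shift goal axes [-0.34 -0.33 -0.09]
orange [462. -10.]
white [506. 286.]
brass [373. 153.]
black [190.  38.]
blue [318. 296.]
[258.23343266 253.25436671]
```

View pics/w4.png

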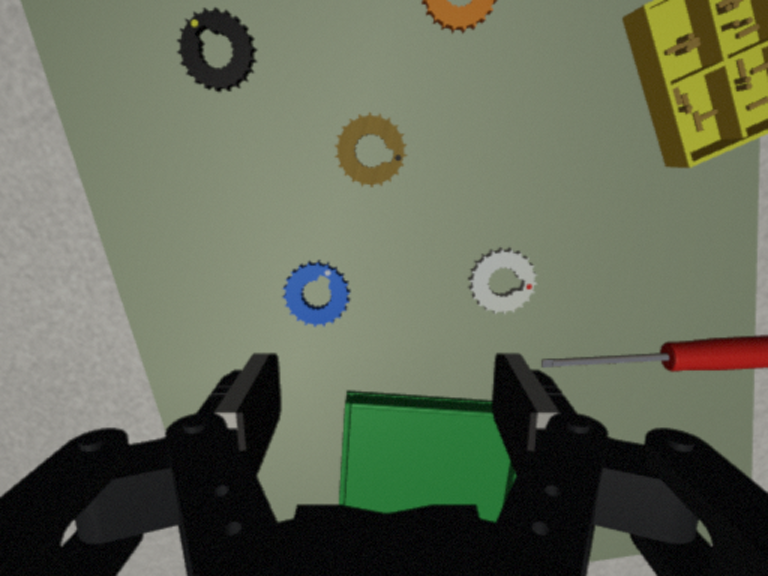

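All five cogs are in view, each dot marking its keyway: black (217,48), brass (371,150), blue (317,293), white (503,281), and orange partly at (460,5). The screwdriver and screw box are clear of them.

```bash
cat >> h.py <<'E'
DOT=dict(white=lambda h,s,v:((h<8)|(h>170))&(s>110), blue=lambda h,s,v:(s<110)&(v>110), brass=lambda h,s,v:(v<75), black=lambda h,s,v:(h>22)&(h<36)&(s>120)&(v>70), orange=None)
BODY=dict(white=lambda h,s,v:(s<30)&(v>105), blue=lambda h,s,v:(h>100)&(h<125)&(s>120), brass=lambda h,s,v:(h>12)&(h<26)&(s>90), black=lambda h,s,v:v<60, orange=lambda h,s,v:(h>5)&(h<17)&(s>150))
def cog(d,name,near,z=10):
    """centre and keyway angle (deg) of a cog near a world point, from its body contour and dot"""
    hsv=cv2.cvtColor(d['image'],cv2.COLOR_RGB2HSV); H,S,V=[hsv[...,i].astype(int) for i in range(3)]
    u,v=proj(d,near); yy,xx=np.mgrid[:384,:512]; rr=np.hypot(xx-u,yy-v)
    px=np.linalg.norm(proj(d,np.array(near)+[26,0,0])-[u,v])
    m=(BODY[name](H,S,V)&(rr<px*1.9)).astype(np.uint8)
    n,l,st,c=cv2.connectedComponentsWithStats(m); k=1+np.argmax(st[1:,4])
    (x,y),r=cv2.minEnclosingCircle(cv2.findNonZero((l==k).astype(np.uint8)))
    rr=np.hypot(xx-x,yy-y); out=[onz(d,x,y,z).round(1),'r px',round(r,1),'exp',round(px,1)]
    if DOT[name]:
        q=DOT[name](H,S,V)&(rr<r*.95)&(rr>r*.55); n,l,st,c=cv2.connectedComponentsWithStats(q.astype(np.uint8))
        if n>1:
            k=1+np.argmax(st[1:,4]); e=onz(d,*c[k],z)-onz(d,x,y,z)
            out+=['dot',st[k,4],'R',np.hypot(*e[:2]).round(1),'ang',np.degrees(np.arctan2(e[1],e[0])).round(1)]
    # hole+keyway: background seen inside the disc, its centroid lies towards the keyway
    inner=(rr<r*.72)&(cv2.dilate(m,np.ones((2,2)))==0)
    if DOT[name]: inner&=~DOT[name](H,S,V)
    if inner.sum()>20:
        e=onz(d,xx[inner].mean(),yy[inner].mean(),z)-onz(d,x,y,z); out+=['hole off',np.hypot(*e[:2]).round(1),'ang',np.degrees(np.arctan2(e[1],e[0])).round(1)]
    print(name,*out)
E
python3 - <<'E'
from h import *
d=cam('wrist')
for n,p in dict(white=(602,-213,10),brass=(518,-98,10),black=(410,-3,10),blue=(457,-196,10)).items(): cog(d,n,p)
E
```

```text
white [ 599.3 -208.3   10. ] r px 22.7 exp 22.7 dot 8 R 21.0 ang -23.4 hole off 3.0 ang -48.8
brass [516.1 -94.8  10. ] r px 24.3 exp 24.2 dot 10 R 21.2 ang -25.7 hole off 2.9 ang -39.8
black [425.2 -12.9  10. ] r px 28.0 exp 25.4 dot 23 R 21.2 ang 118.0 hole off 0.6 ang 4.8
blue [ 455.7 -193.6   10. ] r px 21.7 exp 22.3 dot 26 R 17.4 ang 52.4
```

Call:
{"op": "apply_moves", "data": {"commands": [[[0, 0, 0, -0.1, 0.9, 0], [0, 0, 0, 0, 0.9, 0], [0, 0, 0, 0, 0.86, 0], [0.6, 0.6, 0, 0, 0, 0], [0.6, 0.8, 0, 0, 0, 0], [0.6, 0.9, 0, 0, 0, 0], [0.55, 0.9, -0.05, 0, 0, 0], [0, 0.9, 0, 0, 0, 0]]]}}

```text
clock: 8.13
eef_pos: [615.9, -189.8, 67.9]
tool_rot: [-1.556, -0.023, -0.393]
force: [1.3, -0.1, 0.0]
width: 66.0
```

Call:
{"op": "apply_moves", "data": {"commands": [[[0, 0, 0, 0, 0, 0], [0, 0, 0, 0, 0, 0]]]}}

```text
clock: 8.3
eef_pos: [612.8, -183.2, 59.5]
tool_rot: [-1.555, -0.008, -0.387]
force: [0.5, -0.0, 2.1]
width: 66.0
```

Run:
```python
from h import *
d=cam('wrist'); cog(d,'white',(599,-208,10)); go([599.3,-208.3,0],-23.4); save(d,'w5.png',(130,150,390,345),3)
```

```text
white [ 600.4 -207.9   10. ] r px 39.6 exp 39.6 dot 28 R 20.3 ang -24.9 hole off 2.7 ang -71.6
pos [ 611.9 -182.1   59.4] rot [-89.   -0.4 -22.1] F [-0.7  0.7 -0.2] w 66.0
 first turn [-0.19  0.25  0.07] shift cur axes [-0.05  1.47 -0.75] shift goal axes [-0.03  1.49 -0.73]
```

View pics/w5.png

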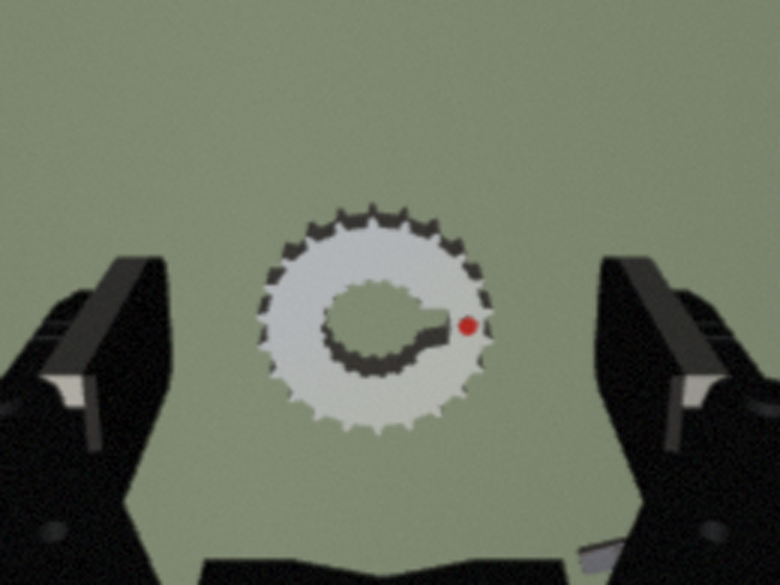

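Call:
{"op": "apply_moves", "data": {"commands": [[[0, 0, 0, -0.19, 0.56, 0.07], [0, 0, -0.35, 0, 0, 0], [0, 0.2, -0.35, 0, 0, 0], [0, 0, 0, 0, 0, 0]]]}}

```text
clock: 8.68
eef_pos: [602.4, -206.3, 59.1]
tool_rot: [-1.569, -0.008, -0.43]
force: [-0.5, -0.1, 0.2]
width: 66.1
```

Run:
```python
from h import *
d=cam('wrist'); cog(d,'white',(599,-208,10)); go([600.4,-207.9,0],-24.9)
```

```text
white [ 600.1 -209.1   10. ] r px 40.9 exp 41.2 dot 27 R 20.1 ang -22.6 hole off 1.8 ang -58.5
pos [ 603.6 -205.7   60. ] rot [-89.8  -0.5 -24.6] F [0.4 0.2 0.2] w 66.0
 first turn [-0.04  0.06  0.11] shift cur axes [-0.06  1.5  -0.09] shift goal axes [-0.05  1.5  -0.08]
```

Call:
{"op": "apply_moves", "data": {"commands": [[[-0.05, 0.4, -0.09, 0, 0, 0.1], [0, 0.4, 0, 0, 0, 0], [0, 0.4, 0, 0, 0, 0], [0, 0.25, 0, 0, 0, 0], [0, 0, 0, 0, 0, 0]]]}}

```text
clock: 9.15
eef_pos: [602.0, -210.2, 2.5]
tool_rot: [-1.564, -0.007, -0.431]
force: [0.1, 0.3, -0.9]
width: 66.3
```

Run:
```python
from h import *
d=cam('wrist'); cog(d,'white',(599,-208,10)); go([600.1,-208.6,0],-24); save(d,'w6.png',(130,150,390,345),3)
```

```text
white [ 600.4 -208.1   10. ] r px 56.3 exp 56.5 dot 57 R 20.2 ang -25.2 hole off 2.3 ang -71.2
pos [ 602.3 -210.5    3.3] rot [-89.6  -0.4 -24.7] F [-0.5  0.6 -0.1] w 66.3
 first turn [-0.08 -0.14  0.09] shift cur axes [-0.07  0.08  0.02] shift goal axes [-0.07  0.08  0.02]
```

View pics/w6.png

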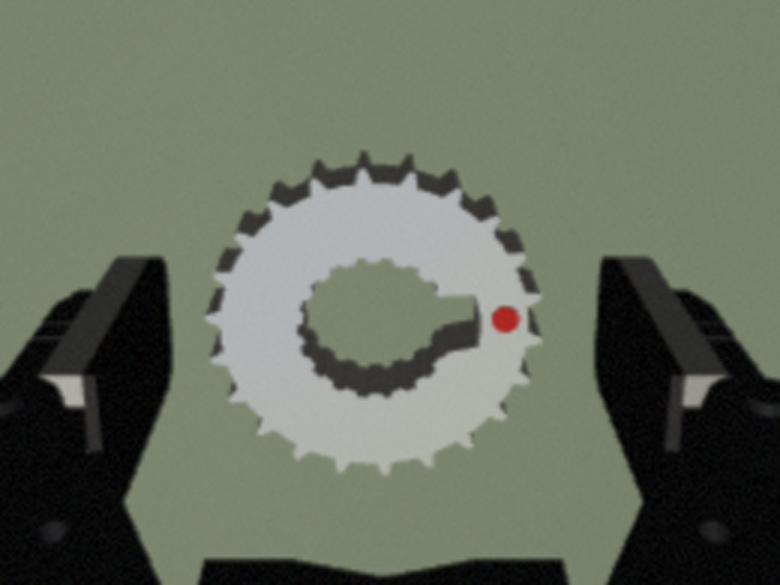

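Call:
{"op": "apply_moves", "data": {"commands": [[[0, 0.07, 0, 0, 0, 0], [0, 0, 0, 0, 0, 0], [0, 0, 0, 0, 0, 0], [0, 0, 0, 0, 0, 0], [0, 0, 0, 0, 0, 0], [0, 0, 0, 0, 0, 0]]], "claw": 40}}

```text
clock: 9.7
eef_pos: [603.9, -211.1, 3.2]
tool_rot: [-1.563, -0.011, -0.431]
force: [-0.7, 0.9, -0.8]
width: 47.5
```

Call:
{"op": "apply_moves", "data": {"commands": [[[0, -0.4, 0, -0.08, 0, 0.09], [0, -0.9, 0, 0, 0, 0], [0, -0.9, 0, 0, 0, 0], [0, -0.9, 0, 0, 0, 0], [0, -0.9, 0, 0, 0, 0], [0, 0, 0, 0, 0, 0]]]}}

```text
clock: 10.2
eef_pos: [601.5, -210.0, 166.9]
tool_rot: [-1.572, 0.004, -0.431]
force: [2.6, -1.0, -0.5]
width: 47.6
```

Run:
```python
from h import *
s=readout.read_state(); d=cam('wrist'); p=s['eef_pos']+[0,0,8]; cog(d,'white',p,p[2]); go([519.5,185.5,160],-12); save(d,'w7.png',(130,150,390,345),2)
```

```text
white [ 601.1 -209.1  174.9] r px 55.5 exp 56.8 dot 58 R 20.2 ang -23.4 hole off 1.9 ang -64.2
pos [ 600.2 -209.1  164.2] rot [-90.1   0.5 -24.7] F [ 0.2 -0.9 -0.2] w 48.0
 first turn [ 0.   -2.53 -0.09] shift cur axes [-5.95  0.14  8.12] shift goal axes [-4.02  0.1   9.23]
```

View pics/w7.png

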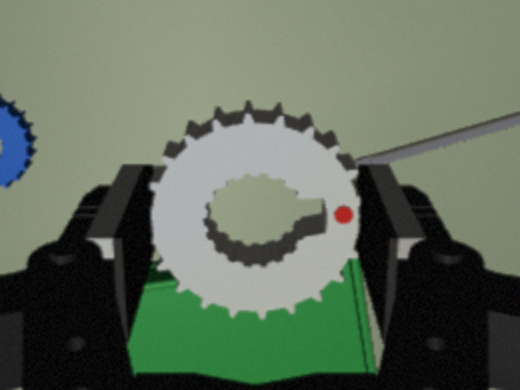

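The white cog is held level and centred, keyway along the jaw axis. Next I carry it towards the hub, stop 70 mm short, and find the nose.

Call:
{"op": "apply_moves", "data": {"commands": [[[0, 0, 0, 0, -0.8, 0], [0, 0, 0, 0, -0.8, -0.09], [0, 0, 0, 0, -0.7, 0], [-0.44, 0, 0.83, 0, 0, 0], [-0.44, 0, 0.83, 0, 0, 0], [-0.44, 0, 0.83, 0, 0, 0], [-0.44, 0, 0.83, 0, 0, 0], [-0.44, 0, 0.83, 0, 0, 0]]]}}

```text
clock: 10.92
eef_pos: [546.6, -33.3, 157.7]
tool_rot: [-1.579, 0.002, -0.237]
force: [0.2, 1.1, -0.4]
width: 47.8
```

Call:
{"op": "apply_moves", "data": {"commands": [[[-0.44, 0, 0.83, 0, 0, 0], [-0.44, 0, 0.83, 0, 0, 0], [-0.44, 0, 0.83, 0, 0, 0], [-0.3, 0, 0.5, 0, 0, 0], [0, 0, 0, 0, 0, 0], [0, 0, 0, 0, 0, 0]]]}}

```text
clock: 11.42
eef_pos: [500.3, 115.7, 150.2]
tool_rot: [-1.579, 0.017, -0.222]
force: [0.2, -0.7, -0.8]
width: 47.9
```

Run:
```python
from h import *
d=cam('wrist'); s=readout.read_state(); p=s['eef_pos']+[0,0,5]; cog(d,'white',p,p[2]); go([519.5,185.5,140],-12)
print(proj(d,[519.5,185.5,106])); np.savez('d8.npz',**{k:d[k] for k in('image','R','t','K')}); save(d,'w8.png',(130,60,390,255),3)
```

```text
white [499.9 114.9 155.1] r px 55.7 exp 55.8 dot 60 R 20.5 ang -10.9 hole off 1.9 ang -53.2
pos [500.1 115.9 150.1] rot [-90.4   1.  -12.7] F [-1.1  2.  -0.6] w 47.8
 first turn [ 0.09 -0.14 -0.21] shift cur axes [0.09 0.24 1.81] shift goal axes [0.11 0.25 1.8 ]
[265.81437581  96.12519369]
```

View pics/w8.png

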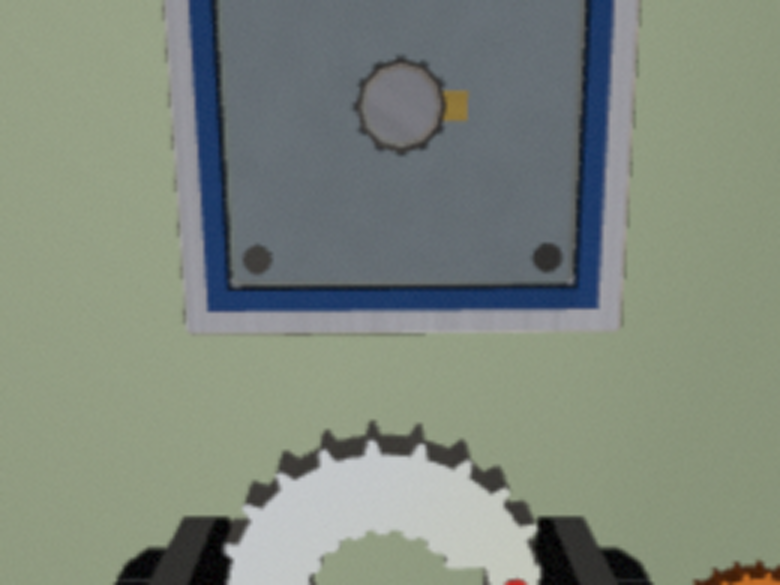

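Run:
```python
from h import *
d=dict(np.load('d8.npz')); h=onz(d,263.3,95.3,106); print(h)
c=np.array([499.9,114.9]); s=readout.read_state()
go([s['eef_pos'][0]+h[0]-c[0],s['eef_pos'][1]+h[1]-c[1],130],-13.3)
```

```text
[518.23569138 186.23167129 106.        ]
pos [500.1 115.9 150.1] rot [-90.4   1.  -12.7] F [-1.1  2.  -0.6] w 47.8
 first turn [ 0.09  0.12 -0.21] shift cur axes [0.06 0.49 1.84] shift goal axes [0.04 0.5  1.84]
```

Call:
{"op": "apply_moves", "data": {"commands": [[[0, 0, 0, 0.09, 0.12, -0.2], [0.01, 0, 0.45, 0, 0, 0], [0.01, 0, 0.45, 0, 0, 0], [0.01, 0, 0.45, 0, 0, 0], [0.01, 0.2, 0.35, 0, 0, 0], [0, 0.2, 0, 0, 0, 0], [0, 0, 0, 0, 0, 0]]]}}

```text
clock: 12.05
eef_pos: [520.9, 171.0, 130.5]
tool_rot: [-1.578, -0.001, -0.251]
force: [-1.2, 0.8, -0.6]
width: 47.4
```

Run:
```python
from h import *
d=cam('wrist'); s=readout.read_state(); p=s['eef_pos']+[0,0,5]; cog(d,'white',p,p[2]); go([518.4,187.2,105],-13.3)
```

```text
white [523.4 186.  135.9] r px 82.4 exp 55.9 dot 61 R 26.2 ang -50.1 hole off 0.8 ang -9.8
pos [521.  171.  130.9] rot [-90.4  -0.1 -14.4] F [-0.4 -0.2 -0.8] w 47.7
 first turn [ 0.07 -0.22  0.02] shift cur axes [-0.17  0.65  0.38] shift goal axes [-0.16  0.65  0.38]
```

Call:
{"op": "apply_moves", "data": {"commands": [[[-0.08, 0, 0.2, 0.07, -0.2, 0], [-0.08, 0, 0.2, 0, 0, 0], [0, 0, 0, 0, 0, 0], [0, 0, 0, 0, 0, 0]]]}}

```text
clock: 12.43
eef_pos: [518.0, 185.2, 130.4]
tool_rot: [-1.573, -0.0, -0.237]
force: [-0.7, -0.8, -0.9]
width: 47.7
```

Run:
```python
from h import *
go([518.4,187.2,92],-13.3)
```

```text
pos [518.  185.2 130.4] rot [-90.1  -0.  -13.6] F [-0.7 -0.8 -0.9] w 47.7
 first turn [ 0.03 -0.06  0.  ] shift cur axes [-0.    0.96  0.05] shift goal axes [-0.    0.96  0.05]
```

Call:
{"op": "apply_moves", "data": {"commands": [[[0, 0.3, 0.05, 0, 0, 0], [0, 0.3, 0, 0, 0, 0], [0, 0.3, 0, 0, 0, 0], [0, 0, 0, 0, 0, 0]]]}}

```text
clock: 12.77
eef_pos: [519.2, 187.5, 92.9]
tool_rot: [-1.571, -0.003, -0.237]
force: [-0.7, 0.4, 0.2]
width: 47.6
```

Call:
{"op": "apply_moves", "data": {"commands": [[[0, 0.1, 0, 0, 0, 0], [0, 0.1, 0, 0, 0, 0], [0, 0.1, 0, 0, 0, 0], [0, 0, 0, 0, 0, 0]]]}}

```text
clock: 13.1
eef_pos: [519.3, 187.0, 79.5]
tool_rot: [-1.572, -0.003, -0.238]
force: [0.5, -0.8, -0.6]
width: 47.6
```

Run:
```python
from h import *
go([518.4,187.2,62],-13.3)
```

```text
pos [519.3 187.   79.5] rot [-90.1  -0.2 -13.6] F [ 0.5 -0.8 -0.6] w 47.6
 first turn [ 0.01 -0.07  0.04] shift cur axes [-0.02  0.44 -0.  ] shift goal axes [-0.02  0.44 -0.  ]
```

Call:
{"op": "apply_moves", "data": {"commands": [[[-0.01, 0.15, 0, 0, 0, 0], [0, 0.15, 0, 0, 0, 0], [0, 0.15, 0, 0, 0, 0], [0, 0.1, 0, 0, 0, 0], [0, 0, 0, 0, 0, 0]]]}}

```text
clock: 13.52
eef_pos: [519.6, 187.2, 55.9]
tool_rot: [-1.571, -0.004, -0.238]
force: [0.5, -0.4, -0.5]
width: 47.7
```

Call:
{"op": "apply_moves", "data": {"commands": [[[0, 0, 0, 0, 0, 0], [0, 0, 0, 0, 0, 0], [0, 0, 0, 0, 0, 0], [0, 0, 0, 0, 0, 0], [0, 0, 0, 0, 0, 0]]], "claw": 66}}

```text
clock: 13.93
eef_pos: [520.1, 187.2, 56.2]
tool_rot: [-1.571, -0.005, -0.238]
force: [0.1, 0.9, -0.3]
width: 66.2
```

Call:
{"op": "apply_moves", "data": {"commands": [[[0, -0.4, 0, 0, 0, 0], [0, -0.8, 0, 0, 0, 0], [0, -0.8, 0, 0, 0, 0], [0, -0.4, -0.5, 0, 0, 0], [0, 0, -0.5, 0, 0, 0], [0, 0, -0.5, 0, 0, 0], [0, 0, -0.5, 0, 0, 0], [0, 0, 0, 0, 0, 0]]]}}

```text
clock: 14.6
eef_pos: [501.5, 108.8, 158.4]
tool_rot: [-1.568, -0.009, -0.233]
force: [0.2, -0.7, 0.6]
width: 65.9
```

Run:
```python
from h import *
d=cam('wrist'); save(d,'w9.png',(130,60,390,255),3)
for z in (36,): cog(d,'white',(518.3,186.2,z),z)
s=readout.read_state(); print(s['eef_pos'],s['tool_rot'],s['clock'])
```

```text
white [522.6 186.7  36. ] r px 41.2 exp 33.4 dot 2 R 18.1 ang -11.8 hole off 3.8 ang -63.3
[502.12469366 110.93745967 158.35181646] [-1.56656887 -0.00947779 -0.23197476] 14.65
```

View pics/w9.png

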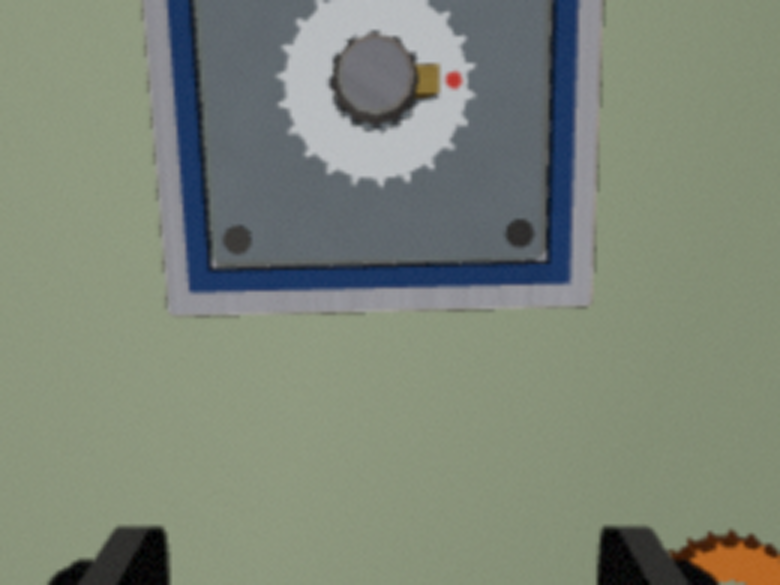

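White is fully home: it lies on the plate, keyway on the brass spline, red dot in line. Next is orange, with a dot finder that does not depend on the dot's colour.

Call:
{"op": "apply_moves", "data": {"commands": [[[0.37, 0.12, -0.36, 0, 0, 0.1], [0.37, 0.12, -0.36, 0, 0, 0], [0.37, 0.12, -0.36, 0, 0, 0], [0.37, 0.15, -0.36, 0, 0, 0], [0.37, 0.15, -0.36, 0, 0, 0], [0.37, 0.15, -0.36, 0, 0, 0], [0.37, 0.15, -0.36, 0, 0, 0], [0.37, 0.15, -0.36, 0, 0, 0]]]}}

```text
clock: 15.32
eef_pos: [597.0, -16.9, 111.7]
tool_rot: [-1.555, 0.0, -0.213]
force: [-0.3, 0.4, -0.0]
width: 66.2
```

Call:
{"op": "apply_moves", "data": {"commands": [[[0, 0, 0, 0, 0, 0], [0, 0, 0, 0, 0, 0]]]}}

```text
clock: 15.48
eef_pos: [599.5, -20.2, 110.2]
tool_rot: [-1.557, -0.001, -0.217]
force: [-0.5, 0.7, 0.2]
width: 66.3
```

```bash
cat >> h.py <<'E'
def look(name,near,z=10,rng=1.9,goz=0,d=None):
    """centre (body contour) and keyway angle (odd-coloured spot at 18-23 mm radius)"""
    d=d or cam('wrist'); im=cv2.cvtColor(d['image'],cv2.COLOR_RGB2LAB).astype(float); hsv=cv2.cvtColor(d['image'],cv2.COLOR_RGB2HSV).astype(int)
    yy,xx=np.mgrid[:384,:512]; u,v=proj(d,near); px=np.linalg.norm(proj(d,np.array(near)+[26,0,0])-[u,v])
    m=(BODY[name](*np.moveaxis(hsv,2,0))&(np.hypot(xx-u,yy-v)<px*rng)).astype(np.uint8)
    n,l,st,c=cv2.connectedComponentsWithStats(m); k=1+np.argmax(st[1:,4])
    pts=np.argwhere(l==k)[:,::-1]; W=np.array([onz(d,*q,z)[:2] for q in pts],np.float32)
    (x,y),r=cv2.minEnclosingCircle(W); ctr=np.array([x,y])
    q=np.argwhere(np.hypot(xx-proj(d,[x,y,z])[0],yy-proj(d,[x,y,z])[1])<px*1.3)
    w=np.array([onz(d,b,a,z)[:2] for a,b in q])-ctr; rad=np.hypot(*w.T); ring=(rad>18)&(rad<22.5)
    col=im[q[:,0],q[:,1]]; dist=np.linalg.norm(col-np.median(col[ring],0),axis=1); 
    thr=.55*np.percentile(dist[ring],99); dot=ring&(dist>thr); e=w[dot].mean(0); ang=np.degrees(np.arctan2(e[1],e[0]))
    spread=np.linalg.norm(w[dot]-e,axis=1).max()
    print(name,'centre',ctr.round(1),'r',round(r,1),'dot n',dot.sum(),'R',np.hypot(*e).round(1),'spread',spread.round(1),'ang',ang.round(1))
    return d,ctr,ang
E
python3 - <<'E'
from h import *
d,c,a=look('orange',(595,-6,10)); print(proj(d,[*c,10]))
for y in (a,a+180,a-180): go([*c,60],y)
E
```

```text
orange centre [594.1  -9.3] r 9.4 dot n 19 R 21.0 spread 1.8 ang 15.7
[247.98576597 183.50177881]
pos [599.5 -20.4 110.3] rot [-89.3  -0.1 -12.4] F [-0.5 -0.6 -0.1] w 66.0
 first turn [-0.14 -5.63  0.06] shift cur axes [-0.19  1.26  0.23] shift goal axes [-0.05  1.26  0.31]
pos [599.5 -20.4 110.3] rot [-89.3  -0.1 -12.4] F [-0.5 -0.6 -0.1] w 66.0
 first turn [-0.08 30.37 -0.19] shift cur axes [-0.19  1.26  0.23] shift goal axes [ 0.05  1.26 -0.31]
pos [599.5 -20.4 110.3] rot [-89.3  -0.1 -12.4] F [-0.5 -0.6 -0.1] w 66.0
 first turn [-0.08 30.37 -0.19] shift cur axes [-0.19  1.26  0.23] shift goal axes [ 0.05  1.26 -0.31]
```

```bash
sed -i "s/orange=lambda h,s,v:(h>5)&(h<17)&(s>150)/orange=lambda h,s,v:(h>1)\&(h<22)\&(s>100)/" h.py
python3 - <<'E'
from h import *
d,c,a=look('orange',(595,-6,10)); print(proj(d,[*c,10]))
hsv=cv2.cvtColor(d['image'],cv2.COLOR_RGB2HSV); u,v=proj(d,[595,-6,10]); u,v=int(u),int(v); print(hsv[v,u-34:u+36:5].tolist())
go([*c,60],a)
save(d,'w10.png',(u-90,v-70,u+90,v+70),4)
E
```

```text
orange centre [594.5  -3. ] r 26.0 dot n 21 R 20.3 spread 2.0 ang -1.2
[246.52294459 175.23431321]
[[22, 102, 155], [19, 168, 159], [19, 170, 159], [18, 167, 159], [23, 64, 104], [39, 39, 149], [40, 39, 150], [40, 39, 149], [39, 39, 149], [38, 42, 140], [16, 192, 105], [17, 180, 160], [17, 182, 160], [41, 39, 143]]
pos [599.1 -19.8 110.5] rot [-89.2  -0.1 -12.4] F [ 0.   0.3 -0.1] w 66.1
 first turn [-0.15 -2.23  0.03] shift cur axes [-0.21  1.27  0.37] shift goal axes [-0.12  1.26  0.42]
```

View pics/w10.png

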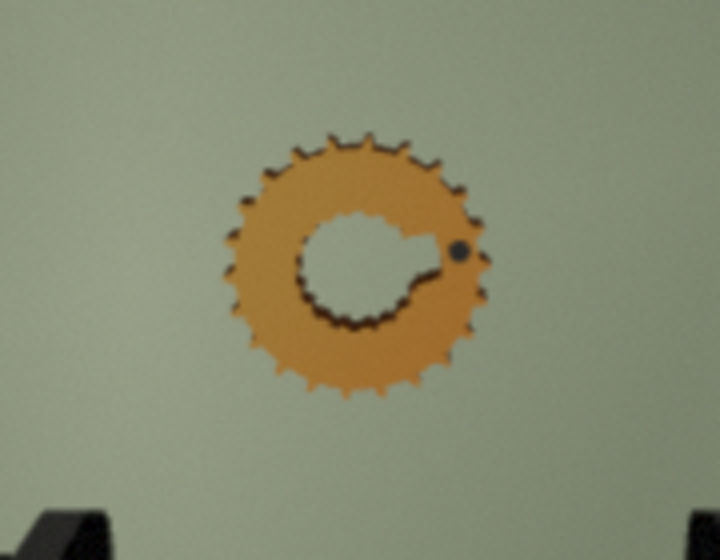

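Call:
{"op": "apply_moves", "data": {"commands": [[[0, 0, 0, -0.15, -0.8, 0.03], [0, 0, 0, 0, -0.8, 0], [-0.1, 0.3, 0.2, 0, 0, 0], [-0.05, 0.4, 0.18, 0, 0, 0], [0, 0.4, 0, 0, 0, 0], [0, 0.2, 0, 0, 0, 0], [0, 0, 0, 0, 0, 0], [0, 0, 0, 0, 0, 0]]]}}

```text
clock: 16.25
eef_pos: [593.0, 9.4, 60.1]
tool_rot: [-1.564, -0.001, -0.056]
force: [-0.5, -0.2, 0.0]
width: 66.4
```

```bash
sed -i "s/(h<22)&(s>100)/(h<22)\&(s>100)\&(v>128)/" h.py
python3 - <<'E'
from h import *
d,c,a=look('orange',(595,-4,10)); go([*c,1],a); cog(d,'orange',[*c,10])
E
```

```text
orange centre [594.7  -3.1] r 26.0 dot n 30 R 20.2 spread 2.0 ang -0.8
pos [593.1   9.5  60.3] rot [-89.6  -0.1  -3.2] F [-0.5 -0.   0.5] w 66.3
 first turn [-0.08 -0.48  0.02] shift cur axes [ 0.05  1.48 -0.32] shift goal axes [ 0.04  1.48 -0.32]
orange [594.8  -1.3  10. ] r px 40.1 exp 40.4 hole off 2.7 ang -57.7
```

Call:
{"op": "apply_moves", "data": {"commands": [[[0.04, 0, -0.15, -0.08, 0, 0], [0, 0.1, -0.15, 0, 0, 0], [0, 0.4, 0, 0, 0, 0], [0, 0.4, 0, 0, 0, 0], [0, 0.4, 0, 0, 0, 0], [0, 0.15, 0, 0, 0, 0], [0, 0, 0, 0, 0, 0], [0, 0, 0, 0, 0, 0]]]}}

```text
clock: 16.97
eef_pos: [599.5, -9.6, 5.5]
tool_rot: [-1.575, -0.013, -0.06]
force: [-0.6, -0.1, -1.1]
width: 66.5
```

Run:
```python
from h import *
d,c,a=look('orange',(595,-4,10)); go([594.8,-2.2,1],-3.3); cog(d,'orange',[*c,10])
```

```text
orange centre [594.6  -3.2] r 26.0 dot n 60 R 20.1 spread 2.1 ang -0.7
pos [599.7  -9.8   5.7] rot [-90.3  -0.8  -3.4] F [-0.2  0.2  0. ] w 65.7
 first turn [ 0.05 -0.02  0.16] shift cur axes [-0.13  0.12  0.18] shift goal axes [-0.13  0.12  0.18]
orange [594.5  -2.1  10. ] r px 55.4 exp 55.9 hole off 2.0 ang -37.3
```

Call:
{"op": "apply_moves", "data": {"commands": [[[-0.13, 0, 0.17, 0, 0, 0.16], [0, 0.1, 0, 0, 0, 0], [0, 0, 0, 0, 0, 0], [0, 0, 0, 0, 0, 0]]]}}

```text
clock: 17.35
eef_pos: [596.2, -1.8, 4.0]
tool_rot: [-1.575, -0.002, -0.059]
force: [-0.6, 0.6, -0.0]
width: 66.3
```

Run:
```python
from h import *
go([594.8,-2.5,1],-3.3)
```

```text
pos [596.2  -1.8   4. ] rot [-90.2  -0.1  -3.4] F [-0.6  0.6 -0. ] w 66.3
 first turn [ 0.05 -0.02  0.03] shift cur axes [-0.04  0.08 -0.02] shift goal axes [-0.04  0.08 -0.02]
```

Call:
{"op": "apply_moves", "data": {"commands": [[[-0.03, 0.08, 0, 0, 0, 0], [0, 0, 0, 0, 0, 0], [0, 0, 0, 0, 0, 0], [0, 0, 0, 0, 0, 0], [0, 0, 0, 0, 0, 0], [0, 0, 0, 0, 0, 0]]], "claw": 40}}

```text
clock: 17.85
eef_pos: [595.4, -1.4, 1.6]
tool_rot: [-1.574, -0.004, -0.059]
force: [0.5, -1.2, 1.2]
width: 47.6
```

Call:
{"op": "apply_moves", "data": {"commands": [[[0, -0.4, 0, 0, 0, 0], [0, -0.9, 0, 0, 0, 0], [0, -0.9, 0, 0, 0, 0], [0, -0.9, 0, 0, 0, 0], [0, -0.7, 0, 0, 0, 0], [0, 0, 0, 0, 0, 0], [0, 0, 0, 0, 0, 0]]]}}

```text
clock: 18.43
eef_pos: [592.5, -1.3, 156.9]
tool_rot: [-1.575, 0.004, -0.06]
force: [-0.8, 0.3, -0.9]
width: 47.5
```

Run:
```python
from h import *
s=readout.read_state(); p=s['eef_pos']+[0,0,5]; d,c,a=look('orange',p,p[2],1.5); cog(d,'orange',p,p[2])
go([519,187,140],-12)
```

```text
orange centre [591.9  -4.8] r 26.7 dot n 55 R 20.7 spread 2.2 ang -0.4
orange [592.3  -4.3 161.9] r px 55.3 exp 55.5 hole off 1.5 ang -24.2
pos [593.   -1.4 156.9] rot [-90.2   0.2  -3.4] F [ 0.4 -0.5  0. ] w 47.2
 first turn [ 0.05  1.71 -0.03] shift cur axes [-2.13  0.41  4.59] shift goal axes [-2.79  0.42  4.22]
```

Call:
{"op": "apply_moves", "data": {"commands": [[[0, 0, 0, 0.05, 1, 0], [0, 0, 0, 0, 1, 0], [-0.5, 0, 0.7, 0, 0, 0], [-0.5, 0, 0.7, 0, 0, 0], [-0.5, 0, 0.7, 0, 0, 0], [-0.5, 0, 0.7, 0, 0, 0], [-0.5, 0, 0.7, 0, 0, 0], [-0.4, 0.2, 0.7, 0, 0, 0]]]}}

```text
clock: 19.15
eef_pos: [516.7, 183.4, 138.0]
tool_rot: [-1.586, 0.011, -0.264]
force: [0.7, -0.5, -0.7]
width: 47.8
```

Call:
{"op": "apply_moves", "data": {"commands": [[[0, 0.2, 0, 0, 0, 0], [0, 0, 0, 0, 0, 0], [0, 0, 0, 0, 0, 0]]]}}

```text
clock: 19.4
eef_pos: [508.9, 193.5, 123.3]
tool_rot: [-1.587, 0.023, -0.248]
force: [0.7, -0.2, -0.3]
width: 47.5
```

Run:
```python
from h import *
go([519.6,189,130],-13.5)
```

```text
pos [508.9 193.5 123.3] rot [-91.    1.3 -14.2] F [ 0.7 -0.2 -0.3] w 47.5
 first turn [ 0.19 -0.14 -0.27] shift cur axes [ 0.28 -0.17 -0.05] shift goal axes [ 0.29 -0.17 -0.05]
```

Call:
{"op": "apply_moves", "data": {"commands": [[[0, 0, 0, 0.19, -0.14, -0.27], [0.14, 0, -0.03, 0, 0, 0], [0.14, 0, 0, 0, 0, 0], [0, 0, 0, 0, 0, 0], [0, 0, 0, 0, 0, 0]]]}}

```text
clock: 19.82
eef_pos: [521.8, 183.7, 121.6]
tool_rot: [-1.576, 0.001, -0.243]
force: [-0.6, -0.1, -1.6]
width: 47.3
```

Run:
```python
from h import *
go([519.6,189,95],-13.5)
```

```text
pos [521.8 183.7 121.6] rot [-90.3   0.1 -13.9] F [-0.6 -0.1 -1.6] w 47.3
 first turn [ 0.05 -0.09 -0.01] shift cur axes [-0.09  0.66  0.12] shift goal axes [-0.09  0.67  0.11]
```

Call:
{"op": "apply_moves", "data": {"commands": [[[-0.09, 0, 0.12, 0.05, 0, 0], [0, 0, 0, 0, 0, 0], [0, 0, 0, 0, 0, 0], [0, 0.2, 0, 0, 0, 0], [0, 0.2, 0, 0, 0, 0], [0, 0.2, 0, 0, 0, 0], [0, 0, 0, 0, 0, 0]]]}}

```text
clock: 20.4
eef_pos: [520.5, 189.1, 95.9]
tool_rot: [-1.57, 0.0, -0.245]
force: [0.3, 0.3, -1.0]
width: 47.9
```

Run:
```python
from h import *
go([519.6,189,57],-13.5)
```

```text
pos [520.5 189.1  95.9] rot [-90.    0.  -14.1] F [ 0.3  0.3 -1. ] w 47.9
 first turn [-0.01 -0.11 -0.  ] shift cur axes [-0.02  0.97 -0.01] shift goal axes [-0.02  0.97 -0.01]
```

Call:
{"op": "apply_moves", "data": {"commands": [[[-0.02, 0.12, 0, 0, -0.1, 0], [0, 0.12, 0, 0, 0, 0], [0, 0.12, 0, 0, 0, 0], [0, 0.12, 0, 0, 0, 0], [0, 0.12, 0, 0, 0, 0], [0, 0, 0, 0, 0, 0]]]}}

```text
clock: 20.9
eef_pos: [518.9, 189.1, 68.0]
tool_rot: [-1.572, 0.002, -0.236]
force: [0.8, -0.4, -0.6]
width: 47.7
```

Call:
{"op": "apply_moves", "data": {"commands": [[[0, 0.1, 0, 0, 0, 0], [0, 0.1, 0, 0, 0, 0], [0, 0.1, 0, 0, 0, 0], [0, 0, 0, 0, 0, 0]]]}}

```text
clock: 21.23
eef_pos: [519.1, 189.1, 54.9]
tool_rot: [-1.571, 0.001, -0.236]
force: [-0.1, -0.2, -1.0]
width: 47.6
```

Call:
{"op": "apply_moves", "data": {"commands": [[[0, 0, 0, 0, 0, 0], [0, 0, 0, 0, 0, 0], [0, 0, 0, 0, 0, 0], [0, 0, 0, 0, 0, 0], [0, 0, 0, 0, 0, 0]]], "claw": 66}}

```text
clock: 21.65
eef_pos: [519.8, 189.2, 55.3]
tool_rot: [-1.571, 0.0, -0.236]
force: [-1.1, 0.5, 0.9]
width: 66.1
```

Call:
{"op": "apply_moves", "data": {"commands": [[[0, -0.4, 0, 0, 0, 0], [0, -0.8, 0, 0, 0, 0], [0, -0.8, 0, 0, 0, 0], [0, -0.4, -0.5, 0, 0, 0], [0, 0, -0.6, 0, 0, 0], [0, 0, -0.6, 0, 0, 0], [0, 0, -0.6, 0, 0, 0], [0, 0, 0, 0, 0, 0]]]}}

```text
clock: 22.32
eef_pos: [498.8, 98.7, 157.0]
tool_rot: [-1.569, -0.003, -0.23]
force: [-0.0, -1.0, -0.5]
width: 66.1
```

Run:
```python
from h import *
d,c,a=look('orange',(518.3,186.2,46),46,1.3); go([415,-20,115],-13.5)
```

```text
orange centre [518.  187.4] r 25.8 dot n 26 R 20.0 spread 2.0 ang -11.4
pos [499.5 101.3 157. ] rot [-89.8  -0.2 -13.1] F [-0.5  0.8 -0.8] w 66.2
 first turn [-0.05  0.08  0.04] shift cur axes [-1.37  1.03 -3.44] shift goal axes [-1.35  1.05 -3.44]
```

Call:
{"op": "apply_moves", "data": {"commands": [[[-0.2, 0.15, -0.6, 0, 0, 0], [-0.2, 0.15, -0.6, 0, 0, 0], [-0.2, 0.15, -0.6, 0, 0, 0], [-0.2, 0.15, -0.6, 0, 0, 0], [-0.2, 0.15, -0.6, 0, 0, 0], [-0.2, 0.15, -0.4, 0, 0, 0], [0, 0, 0, 0, 0, 0], [0, 0, 0, 0, 0, 0]]]}}

```text
clock: 23.03
eef_pos: [425.6, -16.2, 118.9]
tool_rot: [-1.559, -0.01, -0.218]
force: [1.1, 0.3, -0.0]
width: 66.1
```

Run:
```python
from h import *
d,c,a=look('black',(411,-3,10),rng=1.4); go([*c,60],a); go([*c,60],a-180); print(proj(d,[*c,10])); cog(d,'black',(*c,10))
```

```text
black centre [425.  -10.9] r 25.6 dot n 22 R 19.7 spread 2.4 ang 119.3
pos [425.6 -16.  118.9] rot [-89.4  -0.6 -12.4] F [-0.2  0.3  0.2] w 66.1
 first turn [  0.07 -26.34   0.21] shift cur axes [-0.06  1.47  0.11] shift goal axes [ 0.12  1.47 -0.05]
pos [425.6 -16.  118.9] rot [-89.4  -0.6 -12.4] F [-0.2  0.3  0.2] w 66.1
 first turn [-0.17  9.66  0.06] shift cur axes [-0.06  1.47  0.11] shift goal axes [-0.12  1.47  0.05]
[254.36894393 186.07071164]
black [425.2 -10.5  10. ] r px 31.2 exp 32.3 dot 29 R 19.2 ang 120.6 hole off 1.2 ang 118.2
```

Call:
{"op": "apply_moves", "data": {"commands": [[[0, 0, 0, -0.12, -1, 0.1], [0, 0, 0, 0, -1, 0], [0, 0, 0, 0, -1, 0], [0, 0, 0, 0, -1, 0], [0, 0, 0, 0, -1, 0], [0, 0, 0, 0, -1, 0], [0, 0, 0, 0, -1, 0], [0, 0, 0, 0, -1, 0]]]}}

```text
clock: 23.75
eef_pos: [436.9, -3.5, 120.8]
tool_rot: [-1.575, -0.013, 0.532]
force: [-0.5, 0.1, -0.7]
width: 65.8
```

Call:
{"op": "apply_moves", "data": {"commands": [[[0, 0, 0, 0, -1, 0], [0, 0, 0, 0, -1, 0], [0, 0, 0, 0, -1, 0], [0, 0, 0, 0, -1, 0], [0, 0, 0, 0, -1, 0], [0, 0, 0, 0, -1, 0], [0, 0, 0, 0, -1, 0], [0, 0, 0, 0, -1, 0]]]}}

```text
clock: 24.42
eef_pos: [448.7, 10.4, 123.4]
tool_rot: [-1.594, -0.013, 1.285]
force: [0.5, 0.0, -0.2]
width: 66.3
```

Call:
{"op": "apply_moves", "data": {"commands": [[[0, 0, 0, 0, -1, 0], [0, 0, 0, 0, -1, 0], [0, 0, 0, 0, -1, 0], [0, 0, 0, 0, -1, 0], [0, 0, 0, 0, -1, 0], [0, 0, 0, 0, -1, 0], [0, 0, 0, 0, -1, 0], [0, 0, 0, 0, -1, 0]]]}}

```text
clock: 25.08
eef_pos: [459.8, 24.1, 126.3]
tool_rot: [-1.61, 0.009, 2.036]
force: [-0.1, 1.8, 0.6]
width: 66.1
```

Call:
{"op": "apply_moves", "data": {"commands": [[[0, 0, 0, 0, -1, 0], [0, 0, 0, 0, 0, 0], [0, 0, 0, 0, 0, 0]]]}}

```text
clock: 25.33
eef_pos: [463.4, 28.6, 127.2]
tool_rot: [-1.613, 0.014, 2.133]
force: [0.4, -0.2, -0.3]
width: 66.0
```

Run:
```python
from h import *
d,c,a=look('black',(425,-11,10),rng=1.3); cog(d,'black',(425,-11,10)); go([*c,50],a); print(readout.read_state()['qpos'].round(2))
```

```text
black centre [424.6 -11.9] r 24.9 dot n 29 R 20.2 spread 2.3 ang 117.2
black [423.8 -12.3  10. ] r px 32.9 exp 32.9 dot 32 R 20.3 ang 115.1 hole off 2.3 ang 109.6
pos [463.5  28.8 127.2] rot [-92.5   0.8 122.2] F [-0.2 -0.5 -0.5] w 66.0
 first turn [ 0.5   1.01 -0.13] shift cur axes [-0.32  1.87  1.45] shift goal axes [-0.46  1.93  1.33]
[ 0.1   0.54 -0.3   2.16  0.35  0.45  1.65]
```

Call:
{"op": "apply_moves", "data": {"commands": [[[0, 0, 0, 0.5, 0.95, -0.13], [0, 0, 0, 0, 0, 0], [-0.16, 0.4, 0.45, 0, 0, 0], [-0.16, 0.5, 0.45, 0, 0, 0], [-0.14, 0.5, 0.43, 0, 0, 0], [0, 0.4, 0, 0, 0, 0], [0, 0, 0, 0, 0, 0], [0, 0, 0, 0, 0, 0]]]}}

```text
clock: 26.05
eef_pos: [427.2, -9.6, 54.8]
tool_rot: [-1.58, 0.004, 2.051]
force: [-0.9, 0.4, -0.4]
width: 66.0
```

Run:
```python
from h import *
d,c,a=look('black',(425,-11,10),rng=1.3); cog(d,'black',(425,-11,10)); go([*c,1],117)
```

```text
black centre [423.7 -12.7] r 26.2 dot n 40 R 20.6 spread 2.2 ang 114.5
black [422.9 -12.9  10. ] r px 41.4 exp 39.1 dot 50 R 20.5 ang 112.1 hole off 1.6 ang 121.5
pos [427.6  -9.3  55. ] rot [-90.6   0.2 117.5] F [-0.  -0.6 -0.6] w 65.9
 first turn [ 0.11  0.11 -0.04] shift cur axes [-0.03  1.35  0.14] shift goal axes [-0.03  1.35  0.13]
```

Call:
{"op": "apply_moves", "data": {"commands": [[[-0.03, 0, 0.1, 0.11, 0, 0], [0, 0.4, 0, 0, 0, 0], [0, 0.4, 0, 0, 0, 0], [0, 0.35, 0, 0, 0, 0], [0, 0.15, 0, 0, 0, 0], [0, 0, 0, 0, 0, 0], [0, 0, 0, 0, 0, 0]]]}}

```text
clock: 26.68
eef_pos: [433.2, -11.0, 12.9]
tool_rot: [-1.586, 0.012, 2.053]
force: [0.2, 0.9, -0.1]
width: 66.0
```

Run:
```python
from h import *
go([424.5,-12.1,2],117.5)
```

```text
pos [433.2 -11.   12.9] rot [-90.9   0.7 117.6] F [ 0.2  0.9 -0.1] w 66.0
 first turn [ 0.18  0.03 -0.13] shift cur axes [0.08 0.27 0.21] shift goal axes [0.08 0.27 0.2 ]
```

Call:
{"op": "apply_moves", "data": {"commands": [[[0.08, 0, 0.2, 0.18, 0, -0.13], [0, 0, 0, 0, 0, 0], [0, 0.14, 0, 0, 0, 0], [0, 0.14, 0, 0, 0, 0], [0, 0, 0, 0, 0, 0], [0, 0, 0, 0, 0, 0]]]}}

```text
clock: 27.18
eef_pos: [430.0, -11.6, 6.2]
tool_rot: [-1.58, 0.007, 2.053]
force: [0.6, 0.1, -0.2]
width: 66.1
```

Run:
```python
from h import *
go([424.5,-12.1,2],117.5)
```

```text
pos [430.  -11.6   6.2] rot [-90.6   0.4 117.6] F [ 0.6  0.1 -0.2] w 66.1
 first turn [ 0.11  0.03 -0.08] shift cur axes [0.05 0.1  0.13] shift goal axes [0.05 0.11 0.13]
```

Call:
{"op": "apply_moves", "data": {"commands": [[[0.06, 0, 0.2, 0.15, 0, -0.08], [0.03, 0.1, 0.1, 0, 0, 0], [0, 0.1, 0, 0, 0, 0], [0, 0, 0, 0, 0, 0], [0, 0, 0, 0, 0, 0]]]}}

```text
clock: 27.6
eef_pos: [417.5, -14.4, 0.5]
tool_rot: [-1.568, 0.002, 2.053]
force: [0.2, 0.6, -0.1]
width: 66.1
```

Run:
```python
from h import *
go([424.5,-12.1,2],117.5); d,c,a=look('black',(425,-11,10),rng=1.2); cog(d,'black',(425,-11,10))
```

```text
pos [417.5 -14.4   0.5] rot [-8.980e+01  1.000e-01  1.177e+02] F [ 0.2  0.6 -0.1] w 66.1
 first turn [-0.03  0.03 -0.02] shift cur axes [-0.03 -0.04 -0.18] shift goal axes [-0.03 -0.04 -0.18]
black centre [423.  -12.7] r 26.6 dot n 70 R 20.3 spread 2.3 ang 112.8
black [422.3 -13.   10. ] r px 55.7 exp 49.7 dot 85 R 20.4 ang 110.5 hole off 1.3 ang 149.6
```

Call:
{"op": "apply_moves", "data": {"commands": [[[-0.03, -0.04, -0.15, 0, 0, 0], [0, 0, 0, 0, 0, 0], [0, 0, 0, 0, 0, 0]]]}}

```text
clock: 27.9
eef_pos: [423.4, -12.8, 2.9]
tool_rot: [-1.568, 0.002, 2.053]
force: [-0.1, -0.8, 0.8]
width: 66.2
```

Run:
```python
from h import *
go([424.5,-12.1,2],117.5)
```

```text
pos [423.4 -12.8   2.9] rot [-8.980e+01  1.000e-01  1.176e+02] F [-0.1 -0.8  0.8] w 66.2
 first turn [-0.03  0.03 -0.03] shift cur axes [ 0.    0.02 -0.03] shift goal axes [ 0.    0.02 -0.03]
```

Call:
{"op": "apply_moves", "data": {"commands": [[[0, 0.02, -0.02, 0, 0, 0], [0, 0, 0, 0, 0, 0], [0, 0, 0, 0, 0, 0], [0, 0, 0, 0, 0, 0], [0, 0, 0, 0, 0, 0], [0, 0, 0, 0, 0, 0]]], "claw": 40}}

```text
clock: 28.4
eef_pos: [423.8, -12.6, 3.1]
tool_rot: [-1.569, 0.003, 2.053]
force: [0.8, -0.1, 1.3]
width: 47.1
```

Call:
{"op": "apply_moves", "data": {"commands": [[[0, -0.4, 0, 0, 0, 0], [0, -0.9, 0, 0, 0, 0], [0, -0.9, 0, 0, 0, 0], [0, -0.9, 0, 0, 0, 0], [0, -0.7, 0, 0, 0, 0], [0, 0, 0, 0, 0, 0], [0, 0, 0, 0, 0, 0]]]}}

```text
clock: 28.98
eef_pos: [421.0, -10.9, 159.5]
tool_rot: [-1.56, -0.002, 2.057]
force: [0.3, 0.6, -0.3]
width: 47.2
```

Call:
{"op": "apply_moves", "data": {"commands": [[[0, 0, 0, 0, 1, 0], [0, 0, 0, 0, 1, 0], [0, 0, 0, 0, 1, 0], [0, 0, 0, 0, 1, 0], [0, 0, 0, 0, 1, 0], [0, 0, 0, 0, 1, 0], [0, 0, 0, 0, 1, 0], [0, 0, 0, 0, 1, 0]]]}}

```text
clock: 29.65
eef_pos: [414.8, -13.6, 151.3]
tool_rot: [-1.547, 0.011, 1.326]
force: [0.6, -0.5, -0.6]
width: 47.5
```

Call:
{"op": "apply_moves", "data": {"commands": [[[0, 0, 0, 0, 1, 0], [0, 0, 0, 0, 1, 0], [0, 0, 0, 0, 1, 0], [0, 0, 0, 0, 1, 0], [0, 0, 0, 0, 1, 0], [0, 0, 0, 0, 1, 0], [0, 0, 0, 0, 1, 0], [0, 0, 0, 0, 1, 0]]]}}

```text
clock: 30.32
eef_pos: [406.4, -15.9, 141.2]
tool_rot: [-1.553, 0.045, 0.594]
force: [-0.2, -0.4, -0.8]
width: 47.1
```

Call:
{"op": "apply_moves", "data": {"commands": [[[0, 0, 0, 0, 1, 0], [0, 0, 0, 0, 1, 0], [0, 0, 0, 0, 1, 0], [0, 0, 0, 0, 1, 0], [0, 0, 0, 0, 1, 0], [0, 0, 0, 0, 1, 0], [0, 0, 0, 0, 1, 0], [0, 0, 0, 0, 1, 0]]]}}

```text
clock: 30.98
eef_pos: [398.0, -18.6, 131.7]
tool_rot: [-1.599, 0.065, -0.141]
force: [-1.0, -0.3, -1.0]
width: 47.3
```

Call:
{"op": "apply_moves", "data": {"commands": [[[0, 0, 0, 0, 1, 0], [0, 0, 0, 0, 1, 0], [0, 0, 0, 0, 0, 0], [0, 0, 0, 0, 0, 0]]]}}

```text
clock: 31.32
eef_pos: [394.2, -19.8, 127.7]
tool_rot: [-1.618, 0.066, -0.324]
force: [-0.3, -0.7, -0.8]
width: 47.4
```

Run:
```python
from h import *
s=readout.read_state(); p=s['eef_pos']+[0,0,5]; d,c,a=look('black',p,p[2],1.05); cog(d,'black',p,p[2])
go([519.4,188,130],-13.5)
```

```text
black centre [393.4 -19.3] r 29.1 dot n 62 R 20.8 spread 2.3 ang -13.4
black [391.2 -28.7 132.7] r px 104.0 exp 55.7 hole off 12.3 ang -108.0
pos [394.  -19.7 127.7] rot [-92.7   3.8 -18.6] F [-0.9  0.4 -0.9] w 47.3
 first turn [ 0.51 -1.   -0.78] shift cur axes [ 1.31 -0.43  5.91] shift goal axes [ 1.84 -0.06  5.78]
```

Call:
{"op": "apply_moves", "data": {"commands": [[[0, 0, 0, 0.5, -0.95, -0.78], [0, 0, 0, 0, 0, 0], [0.3, -0.1, 0.7, 0, 0, 0], [0.3, -0.1, 0.7, 0, 0, 0], [0.3, -0.1, 0.7, 0, 0, 0], [0.3, 0, 0.7, 0, 0, 0], [0.3, 0, 0.7, 0, 0, 0], [0.2, 0, 0.4, 0, 0, 0]]]}}

```text
clock: 32.03
eef_pos: [496.0, 116.2, 136.8]
tool_rot: [-1.581, 0.014, -0.248]
force: [0.2, -0.4, 0.4]
width: 46.8
```

Call:
{"op": "apply_moves", "data": {"commands": [[[0, 0, 0, 0, 0, 0], [0, 0, 0, 0, 0, 0], [0, 0, 0, 0, 0, 0]]]}}

```text
clock: 32.28
eef_pos: [498.7, 120.9, 136.1]
tool_rot: [-1.58, 0.015, -0.244]
force: [0.1, -0.7, -1.3]
width: 47.3
```

Run:
```python
from h import *
go([519.4,188,130],-13.5); d=cam('wrist'); save(d,'w11.png',(130,60,390,335),2.1)
s=readout.read_state(); p=s['eef_pos']+[0,0,5]; print('TCP+5 proj in crop',(proj(d,p)-[130,60])*2.1, [((proj(d,p+R.from_euler('xyz',s['tool_rot']).apply(v))-[130,60])*2.1).round() for v in ([20,0,0],[0,0,20])])
```

```text
pos [498.7 120.9 136.1] rot [-90.5   0.8 -14. ] F [ 0.1 -0.7 -1.3] w 47.3
 first turn [ 0.11 -0.09 -0.17] shift cur axes [0.1  0.13 1.75] shift goal axes [0.11 0.15 1.75]
TCP+5 proj in crop [268.28101459 414.89326112] [array([358., 415.]), array([269., 331.])]
```

View pics/w11.png

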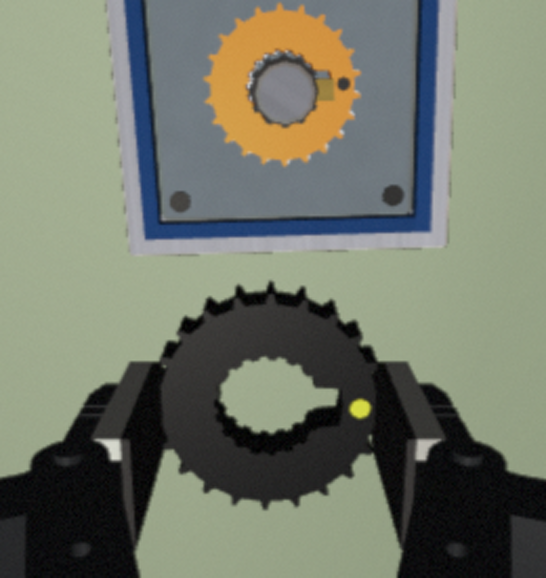

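Picture 14: black is held with its bore centre at (267,404), dot at (360,408), so about 2° off the jaw axis. The hub nose is at (286,92), and orange is seated with its dot on the spline.

Run:
```python
from h import *
d=cam('wrist'); s=readout.read_state(); h=onz(d,266.2,103.8,106); c=onz(d,257.1,252.6,s['eef_pos'][2]+5); print(h,c,s['eef_pos'])
t=s['eef_pos']+h-c; print(t); go([t[0],t[1],120],-10.3)
```

```text
[518.27647774 185.95859376 106.        ] [498.27889716 122.47404528 141.14201386] [498.18544335 119.90404351 136.14201386]
[518.18302393 183.38859199 101.        ]
pos [498.2 119.9 136.1] rot [-90.6   0.9 -14. ] F [ 0.3  0.1 -0.2] w 46.8
 first turn [ 0.11 -0.75 -0.17] shift cur axes [0.11 0.39 1.66] shift goal axes [0.21 0.4  1.65]
```

Call:
{"op": "apply_moves", "data": {"commands": [[[0, 0, 0, 0.11, -0.75, -0.17], [0.07, 0, 0.5, 0, 0, 0], [0.07, 0.1, 0.5, 0, 0, 0], [0.07, 0.1, 0.5, 0, 0, 0], [0, 0, 0.2, 0, 0, 0], [0, 0, 0, 0, 0, 0], [0, 0, 0, 0, 0, 0]]]}}

```text
clock: 32.97
eef_pos: [514.5, 175.0, 127.6]
tool_rot: [-1.581, 0.007, -0.191]
force: [-0.9, 0.1, -0.5]
width: 46.6
```

Run:
```python
from h import *
go([518.6,184,95],-10.3)
```

```text
pos [514.5 175.  127.6] rot [-90.6   0.4 -11. ] F [-0.9  0.1 -0.5] w 46.6
 first turn [ 0.12 -0.13 -0.08] shift cur axes [0.06 0.81 0.25] shift goal axes [0.06 0.82 0.24]
```

Call:
{"op": "apply_moves", "data": {"commands": [[[0.05, 0, 0.23, 0.12, -0.1, -0.08], [0, 0, 0, 0, 0, 0], [0, 0, 0, 0, 0, 0]]]}}

```text
clock: 33.22
eef_pos: [517.5, 180.1, 127.8]
tool_rot: [-1.572, -0.0, -0.186]
force: [-0.9, -0.7, -0.5]
width: 47.4
```

Run:
```python
from h import *
go([518.6,184,95],-10.3)
```

```text
pos [517.5 180.1 127.8] rot [-90.1  -0.  -10.6] F [-0.9 -0.7 -0.5] w 47.4
 first turn [ 0.02 -0.07  0.  ] shift cur axes [0.01 0.82 0.1 ] shift goal axes [0.01 0.82 0.1 ]
```

Call:
{"op": "apply_moves", "data": {"commands": [[[0.02, 0, 0.12, 0, 0, 0], [0, 0, 0, 0, 0, 0], [0, 0.25, 0, 0, 0, 0], [0, 0.25, 0, 0, 0, 0], [0, 0.25, 0, 0, 0, 0], [0, 0, 0, 0, 0, 0]]]}}

```text
clock: 33.72
eef_pos: [519.4, 183.0, 95.5]
tool_rot: [-1.573, -0.001, -0.188]
force: [-0.4, -0.3, -0.8]
width: 47.1
```

Call:
{"op": "apply_moves", "data": {"commands": [[[0, 0.1, 0, 0, 0, 0], [0, 0.1, 0, 0, 0, 0], [0, 0.1, 0, 0, 0, 0], [0, 0, 0, 0, 0, 0]]]}}

```text
clock: 34.05
eef_pos: [518.5, 182.8, 80.5]
tool_rot: [-1.575, 0.002, -0.188]
force: [0.7, 0.3, -1.3]
width: 47.1
```

Run:
```python
from h import *
go([518.6,184,60],-10.3)
```

```text
pos [518.5 182.8  80.5] rot [-90.2   0.1 -10.8] F [ 0.7  0.3 -1.3] w 47.1
 first turn [ 0.04 -0.09 -0.02] shift cur axes [-0.    0.51  0.03] shift goal axes [-0.    0.51  0.03]
```

Call:
{"op": "apply_moves", "data": {"commands": [[[0, 0.12, 0.03, 0, 0, 0], [0, 0.12, 0, 0, 0, 0], [0, 0.12, 0, 0, 0, 0], [0, 0.08, 0, 0, 0, 0], [0, 0, 0, 0, 0, 0]]]}}

```text
clock: 34.47
eef_pos: [519.1, 184.2, 61.3]
tool_rot: [-1.574, 0.001, -0.188]
force: [0.0, 1.4, -0.9]
width: 47.0
```

Call:
{"op": "apply_moves", "data": {"commands": [[[0, 0, 0, 0, 0, 0], [0, 0, 0, 0, 0, 0], [0, 0, 0, 0, 0, 0], [0, 0, 0, 0, 0, 0], [0, 0, 0, 0, 0, 0]]], "claw": 66}}

```text
clock: 34.88
eef_pos: [519.5, 184.2, 61.7]
tool_rot: [-1.574, 0.0, -0.188]
force: [0.2, 1.2, 0.3]
width: 65.7
```

Call:
{"op": "apply_moves", "data": {"commands": [[[0, -0.4, 0, 0, 0, 0], [0, -0.8, 0, 0, 0, 0], [0, -0.8, 0, 0, 0, 0], [0, -0.4, -0.5, 0, 0, 0], [0, 0, -0.6, 0, 0, 0], [0, 0, -0.6, 0, 0, 0], [0, 0, -0.4, 0, 0, 0], [0, 0, 0, 0, 0, 0]]]}}

```text
clock: 35.55
eef_pos: [504.4, 101.4, 164.1]
tool_rot: [-1.572, -0.004, -0.183]
force: [-0.8, -1.1, -0.2]
width: 65.9
```

Run:
```python
from h import *
d,c,a=look('black',(518.3,186.2,56),56,1.15); go([517,-110,110],-18)
```

```text
black centre [519.2 186.2] r 25.0 dot n 31 R 20.0 spread 2.2 ang -11.5
pos [504.9 103.2 164.1] rot [-90.   -0.2 -10.4] F [0.3 0.3 0.2] w 65.9
 first turn [-0.01  1.51  0.05] shift cur axes [ 1.26  1.36 -5.19] shift goal axes [ 1.93  1.35 -4.98]
```

Call:
{"op": "apply_moves", "data": {"commands": [[[0.17, 0.15, -0.68, 0, 0, 0], [0.17, 0.15, -0.68, 0, 0, 0], [0.17, 0.15, -0.68, 0, 0, 0], [0.17, 0.15, -0.68, 0, 0, 0], [0.17, 0.15, -0.68, 0, 0, 0], [0.17, 0.15, -0.68, 0, 0, 0], [0.17, 0.15, -0.68, 0, 0, 0], [0.1, 0.15, -0.4, 0, 0, 0]]]}}

```text
clock: 36.27
eef_pos: [529.0, -97.5, 114.6]
tool_rot: [-1.556, -0.014, -0.158]
force: [-0.2, -0.3, -1.0]
width: 66.1
```

Call:
{"op": "apply_moves", "data": {"commands": [[[0, 0, 0, 0, 1, 0], [0, 0, 0, 0, 1, 0], [0, 0, 0, 0, 0.9, 0], [0, 0, 0, 0, 0, 0], [0, 0, 0, 0, 0, 0]]]}}

```text
clock: 36.68
eef_pos: [532.2, -98.1, 111.6]
tool_rot: [-1.551, -0.009, -0.425]
force: [-0.2, -0.7, 0.4]
width: 66.0
```

Run:
```python
from h import *
d,c,a=look('brass',(516,-95,10)); cog(d,'brass',(*c,10)); go([*c,50],a); print(proj(d,[*c,10]))
```

```text
brass centre [516.9 -95. ] r 26.0 dot n 22 R 20.4 spread 2.2 ang -25.7
brass [517.  -94.9  10. ] r px 32.4 exp 32.8 dot 19 R 20.4 ang -26.2 hole off 1.7 ang -11.2
pos [532.3 -97.8 111.6] rot [-88.9  -0.5 -24.3] F [ 0.9 -0.4 -0.7] w 66.2
 first turn [-0.23  0.27  0.1 ] shift cur axes [-0.39  1.54 -0.13] shift goal axes [-0.38  1.54 -0.1 ]
[238.06988452 199.54632628]
```

Call:
{"op": "apply_moves", "data": {"commands": [[[0, 0, 0, -0.22, 0.3, 0.1], [-0.2, 0.2, -0.1, 0, 0, 0], [-0.2, 0.5, 0, 0, 0, 0], [0, 0.6, 0, 0, 0, 0], [0, 0.6, 0, 0, 0, 0], [0, 0.3, 0, 0, 0, 0], [0, 0, 0, 0, 0, 0], [0, 0, 0, 0, 0, 0]]]}}

```text
clock: 37.4
eef_pos: [521.5, -87.0, 22.2]
tool_rot: [-1.563, -0.005, -0.428]
force: [0.1, 0.1, 1.3]
width: 66.0
```

Run:
```python
from h import *
d,c,a=look('brass',(516,-95,10)); cog(d,'brass',(*c,10)); go([*c,2],a)
```

```text
brass centre [517.3 -94.3] r 26.9 dot n 48 R 20.2 spread 2.2 ang -28.2
brass [517.3 -94.2  10. ] r px 48.9 exp 49.4 dot 227 R 22.9 ang 65.1 hole off 1.5 ang 18.3
pos [521.6 -87.   22.4] rot [-89.6  -0.3 -24.5] F [-0.1  0.1 -0.4] w 66.0
 first turn [-0.09  0.74  0.06] shift cur axes [-0.02  0.51 -0.21] shift goal axes [-0.01  0.51 -0.21]
```

Call:
{"op": "apply_moves", "data": {"commands": [[[-0.02, 0, -0.22, -0.09, 0.4, 0.06], [0, 0, 0, 0, 0, 0], [0, 0.25, 0, 0, 0, 0], [0, 0.22, 0, 0, 0, 0], [0, 0, 0, 0, 0, 0], [0, 0, 0, 0, 0, 0]]]}}

```text
clock: 37.95
eef_pos: [520.0, -96.1, 5.6]
tool_rot: [-1.569, -0.007, -0.466]
force: [0.1, 0.7, 0.4]
width: 65.8
```

Run:
```python
from h import *
go([517.2,-94.6,2],-26.5)
```

```text
pos [520.  -96.1   5.6] rot [-89.9  -0.4 -26.7] F [0.1 0.7 0.4] w 65.8
 first turn [-0.02 -0.04  0.08] shift cur axes [-0.08  0.09  0.  ] shift goal axes [-0.08  0.09  0.  ]
```

Grip, lift, and measure it held (about 55 turns left, so I batch more).

Call:
{"op": "apply_moves", "data": {"commands": [[[-0.06, 0.09, 0, 0, 0, 0.08], [0, 0, 0, 0, 0, 0], [0, 0, 0, 0, 0, 0]]]}}

```text
clock: 38.2
eef_pos: [517.5, -94.7, 1.4]
tool_rot: [-1.569, 0.001, -0.466]
force: [0.4, -0.7, -0.6]
width: 66.3
```

Call:
{"op": "apply_moves", "data": {"commands": [[[0, 0, 0, 0, 0, 0], [0, 0, 0, 0, 0, 0], [0, 0, 0, 0, 0, 0], [0, 0, 0, 0, 0, 0], [0, 0, 0, 0, 0, 0]]], "claw": 40}}

```text
clock: 38.62
eef_pos: [517.9, -94.6, 2.8]
tool_rot: [-1.569, 0.0, -0.466]
force: [-0.1, -0.5, 0.3]
width: 47.7
```

Call:
{"op": "apply_moves", "data": {"commands": [[[0, -0.4, 0, 0, 0, 0], [0, -0.9, 0, 0, 0, 0], [0, -0.9, 0, 0, 0, 0], [0, -0.9, 0, 0, 0, 0], [0, -0.6, 0, 0, 0, 0], [0, 0, 0, 0, 0, 0], [0, 0, 0, 0, 0, 0]]]}}

```text
clock: 39.2
eef_pos: [516.5, -94.5, 155.2]
tool_rot: [-1.57, 0.005, -0.465]
force: [-0.1, 0.7, -1.3]
width: 47.6
```

Run:
```python
from h import *
s=readout.read_state(); p=s['eef_pos']+[0,0,5]; d,c,a=look('brass',p,p[2],1.3); cog(d,'brass',p,p[2])
go([519,187,130],-12)
```

```text
brass centre [515.3 -95.1] r 27.6 dot n 60 R 20.4 spread 2.1 ang -28.5
brass [515.5 -94.3 160.2] r px 56.0 exp 55.6 dot 346 R 22.6 ang 64.3 hole off 1.6 ang 12.1
pos [516.7 -94.5 154.9] rot [-90.    0.3 -26.6] F [ 0.1 -0.3 -0.6] w 47.6
 first turn [-0.01 -2.93 -0.05] shift cur axes [-3.1   0.64  6.32] shift goal axes [-1.41  0.62  6.9 ]
```

Call:
{"op": "apply_moves", "data": {"commands": [[[0, 0, 0, 0, -1, 0], [0, 0, 0, 0, -1, 0], [0, 0, 0, 0, -1, 0], [0, 0, 0, 0, -0.26, 0], [-0.17, 0.05, 0.8, 0, 0, 0], [-0.17, 0.05, 0.8, 0, 0, 0], [-0.17, 0.05, 0.8, 0, 0, 0], [-0.17, 0.05, 0.8, 0, 0, 0]]]}}

```text
clock: 39.92
eef_pos: [506.2, 29.5, 136.3]
tool_rot: [-1.576, 0.02, -0.192]
force: [0.2, 0.4, -0.6]
width: 48.0
```

Call:
{"op": "apply_moves", "data": {"commands": [[[-0.17, 0.05, 0.8, 0, 0, 0], [-0.17, 0.05, 0.8, 0, 0, 0], [-0.17, 0, 0.8, 0, 0, 0], [0, 0, 0.6, 0, 0, 0], [0, 0, 0, 0, 0, 0], [0, 0, 0, 0, 0, 0], [0, 0, 0, 0, 0, 0]]]}}

```text
clock: 40.5
eef_pos: [501.5, 165.9, 122.3]
tool_rot: [-1.578, 0.036, -0.189]
force: [1.0, -0.1, 0.2]
width: 47.5
```

Run:
```python
from h import *
go([519.1,187.3,130],-10.3)
```

```text
pos [501.5 165.9 122.3] rot [-90.4   2.1 -10.9] F [ 1.  -0.1  0.2] w 47.5
 first turn [ 0.08 -0.11 -0.42] shift cur axes [ 0.32 -0.21  0.61] shift goal axes [ 0.34 -0.19  0.6 ]
```

Call:
{"op": "apply_moves", "data": {"commands": [[[0, -0.1, 0, 0.08, -0.1, -0.42], [0.17, -0.1, 0.3, 0, 0, 0], [0.17, 0, 0.3, 0, 0, 0], [0, 0, 0, 0, 0, 0], [0, 0, 0, 0, 0, 0]]]}}

```text
clock: 40.92
eef_pos: [518.6, 180.0, 127.1]
tool_rot: [-1.578, 0.004, -0.192]
force: [-0.7, -0.6, -0.1]
width: 47.6
```

Run:
```python
from h import *
go([519.1,187.3,95],-10.3)
```

```text
pos [518.6 180.  127.1] rot [-90.4   0.2 -11. ] F [-0.7 -0.6 -0.1] w 47.6
 first turn [ 0.09 -0.14 -0.05] shift cur axes [-0.02  0.8   0.19] shift goal axes [-0.02  0.8   0.18]
```

Call:
{"op": "apply_moves", "data": {"commands": [[[-0.02, 0, 0.2, 0.09, -0.1, 0], [0, 0, 0, 0, 0, 0], [0, 0, 0, 0, 0, 0], [0, 0.25, 0, 0, 0, 0], [0, 0.25, 0, 0, 0, 0], [0, 0.25, 0, 0, 0, 0], [0, 0, 0, 0, 0, 0]]]}}

```text
clock: 41.5
eef_pos: [518.3, 185.1, 93.1]
tool_rot: [-1.572, 0.006, -0.186]
force: [0.0, -0.9, -0.7]
width: 47.3
```

Run:
```python
from h import *
go([519.1,187.3,70],-10.3)
```

```text
pos [518.3 185.1  93.1] rot [-90.1   0.3 -10.7] F [ 0.  -0.9 -0.7] w 47.3
 first turn [ 0.02 -0.08 -0.07] shift cur axes [0.01 0.58 0.06] shift goal axes [0.01 0.58 0.06]
```

Call:
{"op": "apply_moves", "data": {"commands": [[[0.01, 0, 0.06, 0, 0, -0.07], [0, 0.1, 0, 0, 0, 0], [0, 0.1, 0, 0, 0, 0], [0, 0.1, 0, 0, 0, 0], [0, 0.1, 0, 0, 0, 0], [0, 0.1, 0, 0, 0, 0], [0, 0.1, 0, 0, 0, 0], [0, 0, 0, 0, 0, 0]]]}}

```text
clock: 42.17
eef_pos: [518.6, 187.5, 65.4]
tool_rot: [-1.573, 0.001, -0.186]
force: [-0.3, 0.3, -0.8]
width: 47.5
```

Run:
```python
from h import *
go([519.1,187.3,66],-10.3)
```

```text
pos [518.6 187.5  65.4] rot [-90.1   0.  -10.7] F [-0.3  0.3 -0.8] w 47.5
 first turn [ 0.03 -0.07 -0.01] shift cur axes [ 0.01 -0.01 -0.  ] shift goal axes [ 0.01 -0.01 -0.  ]
```

Call:
{"op": "apply_moves", "data": {"commands": [[[0, 0, 0, 0, 0, 0], [0, 0, 0, 0, 0, 0], [0, 0, 0, 0, 0, 0], [0, 0, 0, 0, 0, 0], [0, 0, 0, 0, 0, 0]]], "claw": 66}}

```text
clock: 42.58
eef_pos: [519.1, 187.6, 65.8]
tool_rot: [-1.573, -0.0, -0.186]
force: [-0.6, -1.0, 0.1]
width: 66.1
```

Call:
{"op": "apply_moves", "data": {"commands": [[[0, -0.4, 0, 0, 0, 0], [0, -0.8, 0, 0, 0, 0], [0, -0.8, 0, 0, 0, 0], [0, -0.4, -0.5, 0, 0, 0], [0, 0, -0.6, 0, 0, 0], [0, 0, -0.6, 0, 0, 0], [0, 0, -0.4, 0, 0, 0], [0, 0, 0, 0, 0, 0]]]}}

```text
clock: 43.25
eef_pos: [504.2, 104.7, 168.1]
tool_rot: [-1.571, -0.004, -0.181]
force: [-0.1, 0.0, -0.1]
width: 66.1
```

Run:
```python
from h import *
d,c,a=look('brass',(518.3,186.2,66),66,1.15); cog(d,'brass',(518.3,186.2,66),66); go([460,-215,115],-10.5)
```

```text
brass centre [518.1 186.5] r 25.7 dot n 26 R 20.2 spread 1.9 ang -8.6
brass [518.4 187.3  66. ] r px 37.2 exp 36.3 dot 26 R 20.0 ang -11.0 hole off 0.6 ang 86.6
pos [504.7 106.5 168.2] rot [-89.9  -0.3 -10.3] F [ 0.5 -0.2 -0.1] w 66.0
 first turn [-0.02  0.03  0.05] shift cur axes [ 0.34  1.32 -8.11] shift goal axes [ 0.37  1.33 -8.11]
```

Call:
{"op": "apply_moves", "data": {"commands": [[[0.05, 0.14, -0.85, 0, 0, 0], [0.05, 0.14, -0.85, 0, 0, 0], [0.05, 0.14, -0.85, 0, 0, 0], [0.05, 0.14, -0.85, 0, 0, 0], [0.05, 0.14, -0.85, 0, 0, 0], [0.05, 0.14, -0.85, 0, 0, 0], [0.05, 0.14, -0.85, 0, 0, 0], [0.05, 0.14, -0.85, 0, 0, 0]]]}}

```text
clock: 43.97
eef_pos: [484.7, -150.6, 120.5]
tool_rot: [-1.552, -0.017, -0.149]
force: [1.0, 0.1, -0.6]
width: 66.0
```

Call:
{"op": "apply_moves", "data": {"commands": [[[0, 0, -0.5, 0, 0, 0], [0, 0, 0, 0, 0, 0], [0, 0, 0, 0, 0, 0], [0, 0, 0, 0, 0, 0]]]}}

```text
clock: 44.3
eef_pos: [482.9, -176.2, 118.0]
tool_rot: [-1.552, -0.017, -0.158]
force: [0.5, 0.1, -0.5]
width: 65.9
```

Run:
```python
from h import *
d,c,a=look('blue',(456,-194,10)); cog(d,'blue',(456,-194,10)); go([*c,60],a); print(proj(d,[*c,10]))
```

```text
blue centre [ 455.3 -193.4] r 26.0 dot n 19 R 19.7 spread 2.3 ang 50.3
blue [ 455.3 -193.7   10. ] r px 31.0 exp 31.5 dot 47 R 24.7 ang -111.8 hole off 5.4 ang -81.9
pos [ 483.1 -175.4  118.1] rot [-88.9  -1.   -9. ] F [1.6 0.5 0.5] w 66.2
 first turn [ -0.09 -11.86   0.29] shift cur axes [-0.64  1.43 -0.58] shift goal axes [-0.79  1.45  0.25]
[225.8319047  218.40289691]
```

Call:
{"op": "apply_moves", "data": {"commands": [[[0, 0, 0, -0.09, -1, 0.29], [0, 0, 0, 0, -1, 0], [0, 0, 0, 0, -1, 0], [0, 0, 0, 0, -1, 0], [0, 0, 0, 0, -1, 0], [0, 0, 0, 0, -1, 0], [0, 0, 0, 0, -1, 0], [0, 0, 0, 0, -1, 0]]]}}

```text
clock: 45.02
eef_pos: [489.8, -156.0, 120.4]
tool_rot: [-1.556, -0.007, 0.602]
force: [0.0, -0.7, 0.9]
width: 66.2
```

Call:
{"op": "apply_moves", "data": {"commands": [[[0, 0, 0, 0, -1, 0], [0, 0, 0, 0, -1, 0], [0, 0, 0, 0, -1, 0], [-0.2, 0, 0.1, 0, 0, 0], [-0.2, 0, 0.1, 0, 0, 0], [-0.2, 0, 0, 0, 0, 0], [0, 0, 0, 0, 0, 0], [0, 0, 0, 0, 0, 0]]]}}

```text
clock: 45.68
eef_pos: [469.7, -157.1, 122.0]
tool_rot: [-1.558, -0.016, 0.894]
force: [-0.1, 0.0, 0.8]
width: 65.6
```

Run:
```python
from h import *
d,c,a=look('blue',(456,-194,10)); cog(d,'blue',(456,-194,10)); go([*c,20],a); print(proj(d,[*c,10]))
```

```text
blue centre [ 454.8 -193.7] r 26.0 dot n 21 R 20.1 spread 2.2 ang 50.2
blue [ 454.4 -193.4   10. ] r px 30.9 exp 30.5 dot 26 R 19.9 ang 49.2 hole off 7.2 ang -9.9
pos [ 469.6 -157.4  121.9] rot [-89.3  -0.9  51.2] F [0.8 0.2 0.2] w 66.1
 first turn [-0.15  0.2   0.17] shift cur axes [-0.98  2.53 -0.31] shift goal axes [-0.93  2.55 -0.3 ]
[207.51809386 203.81483759]
```

Call:
{"op": "apply_moves", "data": {"commands": [[[0, 0, 0, -0.15, 0.18, 0.17], [-0.3, 0.2, -0.15, 0, 0, 0], [-0.3, 0.4, -0.1, 0, 0, 0], [-0.25, 0.6, 0, 0, 0, 0], [0, 0.6, 0, 0, 0, 0], [0, 0.5, 0, 0, 0, 0], [0, 0, 0, 0, 0, 0], [0, 0, 0, 0, 0, 0]]]}}

```text
clock: 46.4
eef_pos: [457.3, -197.4, 26.1]
tool_rot: [-1.578, -0.001, 0.873]
force: [0.3, 0.3, 0.2]
width: 65.9
```

Run:
```python
from h import *
d,c,a=look('blue',(456,-194,10)); cog(d,'blue',(456,-194,10)); go([454.6,-193.5,2],50)
```

```text
blue centre [ 454.  -193.8] r 26.5 dot n 49 R 20.4 spread 2.2 ang 49.1
blue [ 453.9 -193.4   10. ] r px 48.7 exp 45.5 dot 119 R 25.6 ang -46.6 hole off 5.9 ang -4.5
pos [ 457.2 -197.4   26.3] rot [-90.4  -0.   50. ] F [-0.2  0.6  0.1] w 66.0
 first turn [0.08 0.   0.01] shift cur axes [0.03 0.61 0.12] shift goal axes [0.03 0.61 0.11]
```

Call:
{"op": "apply_moves", "data": {"commands": [[[0.03, 0, 0.12, 0.08, 0, 0], [0, 0, 0, 0, 0, 0], [0, 0.3, 0, 0, 0, 0], [0, 0.25, 0, 0, 0, 0], [0, 0, 0, 0, 0, 0], [0, 0, 0, 0, 0, 0]]]}}

```text
clock: 46.95
eef_pos: [458.0, -194.0, 8.5]
tool_rot: [-1.579, -0.005, 0.873]
force: [-0.3, 0.6, 0.6]
width: 66.0
```

Run:
```python
from h import *
go([454.6,-193.5,2],50)
```

```text
pos [ 458.  -194.     8.5] rot [-90.5  -0.3  50. ] F [-0.3  0.6  0.6] w 66.0
 first turn [ 0.09 -0.    0.06] shift cur axes [-0.04  0.16  0.07] shift goal axes [-0.04  0.16  0.07]
```

Call:
{"op": "apply_moves", "data": {"commands": [[[-0.05, 0.18, 0.09, 0.09, 0, 0.06], [0, 0, 0, 0, 0, 0], [0, 0, 0, 0, 0, 0]]]}}

```text
clock: 47.2
eef_pos: [454.4, -193.3, 1.7]
tool_rot: [-1.572, -0.0, 0.873]
force: [-0.3, 0.8, 0.1]
width: 66.0
```

Run:
```python
from h import *
go([454.6,-193.5,2],50)
```

```text
pos [ 454.4 -193.3    1.7] rot [-90.1  -0.   50. ] F [-0.3  0.8  0.1] w 66.0
 first turn [0.01 0.   0.  ] shift cur axes [-0.   -0.01 -0.01] shift goal axes [-0.   -0.01 -0.01]
```

Call:
{"op": "apply_moves", "data": {"commands": [[[0, 0, 0, 0, 0, 0], [0, 0, 0, 0, 0, 0], [0, 0, 0, 0, 0, 0], [0, 0, 0, 0, 0, 0], [0, 0, 0, 0, 0, 0]]], "claw": 40}}

```text
clock: 47.62
eef_pos: [454.7, -193.4, 3.2]
tool_rot: [-1.573, 0.0, 0.873]
force: [-0.2, 0.4, -0.8]
width: 47.4
```

Call:
{"op": "apply_moves", "data": {"commands": [[[0, -0.4, 0, 0, 0, 0], [0, -0.9, 0, 0, 0, 0], [0, -0.9, 0, 0, 0, 0], [0, -0.9, 0, 0, 0, 0], [0, -0.8, 0, 0, 0, 0], [0, 0, 0, 0, 0, 0], [0, 0, 0, 0, 1, 0], [0, 0, 0, 0, 1, 0]]]}}

```text
clock: 48.28
eef_pos: [453.7, -192.6, 164.8]
tool_rot: [-1.57, 0.001, 0.695]
force: [0.5, 0.1, -0.6]
width: 47.2
```

Call:
{"op": "apply_moves", "data": {"commands": [[[0, 0, 0, 0, 1, 0], [0, 0, 0, 0, 1, 0], [0, 0, 0, 0, 1, 0], [0, 0, 0, 0, 1, 0], [0, 0, 0, 0, 1, 0], [0, 0, 0, 0, 1, 0], [0, 0, 0, 0, 1, 0], [0, 0, 0, 0, 1, 0]]]}}

```text
clock: 48.95
eef_pos: [450.4, -193.2, 160.7]
tool_rot: [-1.571, 0.007, -0.041]
force: [0.3, -0.2, 0.2]
width: 47.4
```

Call:
{"op": "apply_moves", "data": {"commands": [[[0, 0, 0, 0, 1, 0], [0, 0, 0, 0, 1, 0], [0, 0, 0, 0, 0, 0], [0, 0, 0, 0, 0, 0]]]}}

```text
clock: 49.28
eef_pos: [448.5, -193.0, 158.2]
tool_rot: [-1.573, 0.011, -0.225]
force: [0.2, 0.0, -0.3]
width: 47.0
```

Run:
```python
from h import *
s=readout.read_state(); p=s['eef_pos']+[0,0,5]; d,c,a=look('blue',p,p[2],1.3); cog(d,'blue',p,p[2])
T=R.from_euler('xyz',s['tool_rot']).inv(); e=np.array([*c,p[2]]); print('centre in tool',T.apply(e-p).round(1),'dot',T.apply(e+20.3*np.array([np.cos(np.radians(a)),np.sin(np.radians(a)),0])-p).round(1))
go([519,187,130],-12)
```

```text
blue centre [ 448.  -193.5] r 27.5 dot n 61 R 20.4 spread 2.2 ang -15.0
blue [ 447.7 -192.2  163.2] r px 56.4 exp 55.8 dot 102 R 27.5 ang -115.9 hole off 7.0 ang -58.7
centre in tool [-0.3  0.  -0.6] dot [19.9 -0.2 -1.4]
pos [ 448.5 -192.9  158.1] rot [-90.1   0.6 -12.9] F [ 0.4  0.2 -0.4] w 47.1
 first turn [ 0.02 -0.18 -0.13] shift cur axes [-0.39  0.69  9.65] shift goal axes [-0.25  0.7   9.66]
```

Call:
{"op": "apply_moves", "data": {"commands": [[[0, 0, 0, 0, -0.48, -0.13], [0.02, 0, 0.85, 0, 0, 0], [0.02, 0.05, 0.85, 0, 0, 0], [0.02, 0.05, 0.85, 0, 0, 0], [0.02, 0.05, 0.85, 0, 0, 0], [0.02, 0.05, 0.85, 0, 0, 0], [0.02, 0.05, 0.85, 0, 0, 0], [0.02, 0.05, 0.85, 0, 0, 0]]]}}

```text
clock: 50.0
eef_pos: [496.9, 36.5, 142.7]
tool_rot: [-1.578, -0.0, -0.188]
force: [1.5, 1.2, 0.2]
width: 47.0
```

Call:
{"op": "apply_moves", "data": {"commands": [[[0.02, 0.05, 0.85, 0, 0, 0], [0.02, 0, 0.85, 0, 0, 0], [0.02, 0, 0.85, 0, 0, 0], [0, 0, 0.4, 0, 0, 0], [0, 0, 0, 0, 0, 0], [0, 0, 0, 0, 0, 0], [0, 0, 0, 0, 0, 0]]]}}

```text
clock: 50.58
eef_pos: [520.7, 167.8, 137.6]
tool_rot: [-1.572, 0.002, -0.162]
force: [-0.3, -0.3, 0.3]
width: 47.0
```

Run:
```python
from h import *
go([519.1,187.2,130],-10.5)
```

```text
pos [520.7 167.8 137.6] rot [-90.1   0.1  -9.3] F [-0.3 -0.3  0.3] w 47.0
 first turn [ 0.02  0.25 -0.02] shift cur axes [-0.12  0.19  0.47] shift goal axes [-0.13  0.19  0.47]
```

Call:
{"op": "apply_moves", "data": {"commands": [[[-0.06, 0, 0.25, 0, 0.25, 0], [-0.06, 0.15, 0.25, 0, 0, 0], [0, 0, 0, 0, 0, 0], [0, 0, 0, 0, 0, 0], [0, 0, 0, 0, 0, 0]]]}}

```text
clock: 51.0
eef_pos: [518.9, 179.4, 130.3]
tool_rot: [-1.579, 0.003, -0.192]
force: [0.3, -0.1, -0.0]
width: 47.4
```

Run:
```python
from h import *
go([519.1,187.2,95],-10.5)
```

```text
pos [518.9 179.4 130.3] rot [-90.5   0.2 -11. ] F [ 0.3 -0.1 -0. ] w 47.4
 first turn [ 0.09 -0.1  -0.04] shift cur axes [-0.03  0.88  0.2 ] shift goal axes [-0.03  0.88  0.19]
```

Call:
{"op": "apply_moves", "data": {"commands": [[[-0.02, 0, 0.24, 0.09, -0.1, 0], [0, 0, 0, 0, 0, 0], [0, 0, 0, 0, 0, 0], [0, 0.28, 0, 0, 0, 0], [0, 0.28, 0, 0, 0, 0], [0, 0.25, 0, 0, 0, 0], [0, 0, 0, 0, 0, 0]]]}}

```text
clock: 51.58
eef_pos: [520.9, 187.0, 95.6]
tool_rot: [-1.571, 0.001, -0.185]
force: [-0.7, -0.4, -0.9]
width: 46.8
```

Run:
```python
from h import *
go([519.1,187.2,75],-10.5)
```

```text
pos [520.9 187.   95.6] rot [-90.    0.1 -10.6] F [-0.7 -0.4 -0.9] w 46.8
 first turn [-0.   -0.02 -0.02] shift cur axes [-0.05  0.52 -0.  ] shift goal axes [-0.05  0.52 -0.  ]
```

Call:
{"op": "apply_moves", "data": {"commands": [[[-0.04, 0, 0, 0, 0, 0], [0, 0.1, 0, 0, 0, 0], [0, 0.1, 0, 0, 0, 0], [0, 0.1, 0, 0, 0, 0], [0, 0.1, 0, 0, 0, 0], [0, 0.08, 0, 0, 0, 0], [0, 0, 0, 0, 0, 0]]]}}

```text
clock: 52.17
eef_pos: [519.0, 187.3, 74.0]
tool_rot: [-1.571, 0.002, -0.185]
force: [0.5, -0.3, -0.9]
width: 47.2
```

Run:
```python
from h import *
go([519.1,187.2,72],-10.5)
```

```text
pos [519.  187.3  74. ] rot [-90.    0.1 -10.6] F [ 0.5 -0.3 -0.9] w 47.2
 first turn [ 0.   -0.01 -0.02] shift cur axes [ 0.    0.05 -0.  ] shift goal axes [ 0.    0.05 -0.  ]
```

Call:
{"op": "apply_moves", "data": {"commands": [[[0, 0, 0, 0, 0, 0], [0, 0, 0, 0, 0, 0], [0, 0, 0, 0, 0, 0], [0, 0, 0, 0, 0, 0], [0, 0, 0, 0, 0, 0]]], "claw": 66}}

```text
clock: 52.58
eef_pos: [519.7, 187.6, 74.5]
tool_rot: [-1.57, 0.001, -0.185]
force: [0.1, -0.5, -0.0]
width: 66.0
```

Call:
{"op": "apply_moves", "data": {"commands": [[[0, -0.4, 0, 0, 0, 0], [0, -0.8, 0, 0, 0, 0], [0, -0.8, 0, 0, 0, 0], [0, -0.3, -0.5, 0, 0, 0], [0, 0, -0.6, 0, 0, 0], [0, 0, -0.6, 0, 0, 0], [0, 0, -0.4, 0, 0, 0], [0, 0, 0, 0, 0, 0]]]}}

```text
clock: 53.25
eef_pos: [504.8, 104.5, 172.3]
tool_rot: [-1.568, -0.003, -0.18]
force: [-0.1, -0.9, -0.3]
width: 66.1
```

Run:
```python
from h import *
d,c,a=look('blue',(518.3,186.2,76),76,1.1); cog(d,'blue',(518.3,186.2,76),76)
b=cam('side'); save(d,'t.png',(150,50,370,230),1.8); save(b,'t2.png',(180,140,270,220),4.05)
A=cv2.imread('pics/t.png'); B=cv2.imread('pics/t2.png'); B=B[:A.shape[0]]; i=np.zeros((A.shape[0],A.shape[1]+B.shape[1],3),np.uint8); i[:,:A.shape[1]]=A; i[:B.shape[0],A.shape[1]:]=B; cv2.imwrite('pics/w12.png',i)
go([529,232,150],-12)
```

```text
blue centre [518.4 186.4] r 25.9 dot n 31 R 20.1 spread 2.0 ang -9.3
blue [518.6 187.3  76. ] r px 38.7 exp 37.2 dot 38 R 20.3 ang -11.3 hole off 3.7 ang -54.9
pos [505.5 108.2 172.3] rot [-89.7  -0.2 -10.1] F [-0.3 -0.6 -0.6] w 66.4
 first turn [-0.06  0.38  0.04] shift cur axes [0.03 0.57 3.15] shift goal axes [-0.07  0.56  3.15]
```

View pics/w12.png

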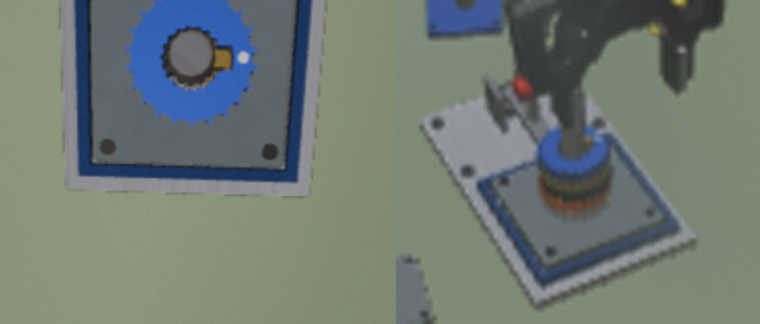

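All five cogs are home: blue is on top, its dot on the spline, and the side view shows an even pile. Now I go to the clamp handle.

Call:
{"op": "apply_moves", "data": {"commands": [[[0, 0, 0, -0.06, 0.38, 0], [-0.02, 0.05, 0.7, 0, 0, 0], [-0.02, 0.1, 0.7, 0, 0, 0], [-0.02, 0.1, 0.7, 0, 0, 0], [-0.02, 0.1, 0.7, 0, 0, 0], [0, 0.1, 0.6, 0, 0, 0], [0, 0, 0, 0, 0, 0], [0, 0, 0, 0, 0, 0]]], "claw": 50}}

```text
clock: 54.02
eef_pos: [531.0, 261.7, 152.5]
tool_rot: [-1.562, -0.002, -0.202]
force: [-0.3, -0.2, 0.9]
width: 49.6
```

Run:
```python
from h import *
d=cam('wrist'); hsv=cv2.cvtColor(d['image'],cv2.COLOR_RGB2HSV);H,S,V=[hsv[...,i] for i in range(3)]
m=(((H<6)|(H>174))&(S>150)&(V>60)).astype(np.uint8); n,l,st,c=cv2.connectedComponentsWithStats(m)
for i in range(1,n):
    if st[i,4]>100: print(st[i],c[i],onz(d,*c[i],88).round(1))
go([533.5,254.5,63],-12)
```

```text
[245 202  36  25 798] [262.50125313 213.78070175] [533.5 257.9  88. ]
pos [530.7 262.6 152.6] rot [-89.4  -0.1 -11.5] F [ 0.2  1.8 -0.2] w 50.1
 first turn [-0.12  0.09  0.02] shift cur axes [ 0.1   2.24 -0.21] shift goal axes [ 0.11  2.24 -0.18]
```

Call:
{"op": "apply_moves", "data": {"commands": [[[0.08, 0, -0.15, -0.12, 0.09, 0], [0, 0.5, 0, 0, 0, 0], [0, 0.6, 0, 0, 0, 0], [0, 0.6, 0, 0, 0, 0], [0, 0.45, 0, 0, 0, 0], [0, 0, 0, 0, 0, 0], [0, 0, 0, 0, 0, 0]]]}}

```text
clock: 54.65
eef_pos: [535.9, 248.0, 66.2]
tool_rot: [-1.576, -0.007, -0.219]
force: [0.3, -0.9, 1.1]
width: 49.8
```

Run:
```python
from h import *
go([533.5,255,63],-12)
```

```text
pos [535.9 248.   66.2] rot [-90.3  -0.4 -12.5] F [ 0.3 -0.9  1.1] w 49.8
 first turn [ 0.06 -0.11  0.08] shift cur axes [-0.1   0.08  0.16] shift goal axes [-0.1   0.08  0.16]
```

Call:
{"op": "apply_moves", "data": {"commands": [[[-0.09, 0.08, 0.16, 0.06, -0.1, 0.08], [0, 0, 0, 0, 0, 0], [0, 0, 0, 0, 0, 0]]]}}

```text
clock: 54.9
eef_pos: [535.4, 254.1, 65.4]
tool_rot: [-1.569, -0.002, -0.212]
force: [1.1, -1.4, -0.3]
width: 49.9
```

Call:
{"op": "apply_moves", "data": {"commands": [[[0, 0, 0, 0, 0, 0], [0, 0, 0, 0, 0, 0], [0, 0, 0, 0, 0, 0], [0, 0, 0, 0, 0, 0], [0, 0, 0, 0, 0, 0], [0, 0, 0, 0, 0, 0]]], "claw": 12}}

```text
clock: 55.4
eef_pos: [533.7, 255.2, 67.6]
tool_rot: [-1.568, -0.0, -0.212]
force: [-0.7, 0.2, -2.4]
width: 22.5
```

Call:
{"op": "apply_moves", "data": {"commands": [[[0, -0.22, 0.2, 0, 0, 0], [0, -0.19, 0.24, 0, 0, 0], [0, -0.13, 0.27, 0, 0, 0], [0, -0.08, 0.28, 0, 0, 0], [0, -0.02, 0.28, 0, 0, 0]]]}}

```text
clock: 55.82
eef_pos: [538.8, 279.2, 84.5]
tool_rot: [-1.616, 0.015, -0.223]
force: [-8.0, -20.1, 19.0]
width: 22.5
```

Run:
```python
from h import *
go([533.5+.21*46,254+.978*46,84],-12)
```

```text
pos [538.8 279.2  84.5] rot [-92.6   0.8 -12.8] F [ -8.  -20.1  19. ] w 22.5
 first turn [ 0.52 -0.15 -0.17] shift cur axes [-0.   -0.01  0.51] shift goal axes [0.   0.01 0.51]
```

Call:
{"op": "apply_moves", "data": {"commands": [[[0, -0.08, 0.28, 0.4, 0, -0.1], [0, -0.03, 0.3, 0, 0, 0], [0, 0, 0.3, 0, 0, 0], [0, 0.03, 0.3, 0, 0, 0], [0, 0.08, 0.28, 0, 0, 0]]]}}

```text
clock: 56.23
eef_pos: [543.5, 301.3, 85.5]
tool_rot: [-1.647, 0.022, -0.24]
force: [-7.2, -8.0, 26.8]
width: 22.3
```

Run:
```python
from h import *
go([533.7+.21*92,255.2+.978*92,64.5],-12)
```

```text
pos [543.5 301.3  85.5] rot [-94.4   1.3 -13.8] F [-7.2 -8.  26.8] w 22.3
 first turn [ 0.87 -0.34 -0.27] shift cur axes [-0.02  0.44  1.16] shift goal axes [0.   0.53 1.12]
```

Call:
{"op": "apply_moves", "data": {"commands": [[[0, -0.08, 0.28, 0.8, -0.2, -0.2], [0, 0, 0.3, 0.2, 0, 0], [0, 0.05, 0.3, 0, 0, 0], [0, 0.1, 0.28, 0, 0, 0], [0, 0.15, 0.25, 0, 0, 0]]]}}

```text
clock: 56.65
eef_pos: [552.2, 341.4, 74.4]
tool_rot: [-1.588, 0.013, -0.228]
force: [-1.6, -2.3, -4.5]
width: 20.5
```

Run:
```python
from h import *
go([533.7+.21*92,255.2+.978*92,64.5],-12)
```

```text
pos [552.2 341.4  74.4] rot [-91.    0.7 -13.1] F [-1.6 -2.3 -4.5] w 20.5
 first turn [ 0.2  -0.21 -0.15] shift cur axes [0.   0.25 0.1 ] shift goal axes [0.   0.25 0.1 ]
```

Call:
{"op": "apply_moves", "data": {"commands": [[[0, 0.14, 0.1, 0.2, 0, -0.1], [0, 0.12, 0.06, 0, 0, 0], [0, 0, 0, 0, 0, 0], [0, 0, 0, 0, 0, 0]]]}}

```text
clock: 56.98
eef_pos: [555.4, 354.9, 62.9]
tool_rot: [-1.564, 0.001, -0.224]
force: [1.8, -0.7, -6.5]
width: 17.6
```

Call:
{"op": "apply_moves", "data": {"commands": [[[0, 0, 0, 0, 0, 0], [0, 0, 0, 0, 0, 0], [0, 0, 0, 0, 0, 0], [0, 0, 0, 0, 0, 0], [0, -0.5, 0, 0, 0, 0], [0, -0.8, 0, 0, 0, 0], [0, -0.8, 0, 0, 0, 0], [0, -0.8, 0, 0, 0, 0]]], "claw": 50}}

```text
clock: 57.65
eef_pos: [552.4, 354.8, 179.3]
tool_rot: [-1.567, 0.009, -0.223]
force: [0.7, 1.2, 0.1]
width: 50.1
```

Call:
{"op": "apply_moves", "data": {"commands": [[[0, 0, 0, 0, 0, 0], [0, 0, 0, 0, 0, 0]]]}}

```text
clock: 57.82
eef_pos: [556.5, 358.0, 188.9]
tool_rot: [-1.555, -0.002, -0.224]
force: [-0.1, 1.1, -1.2]
width: 49.9
```

Run:
```python
from h import *
d=cam('wrist'); hsv=cv2.cvtColor(d['image'],cv2.COLOR_RGB2HSV);H,S,V=[hsv[...,i] for i in range(3)]
m=(((H<6)|(H>174))&(S>150)&(V>60)).astype(np.uint8); n,l,st,c=cv2.connectedComponentsWithStats(m)
for i in range(1,n):
    if st[i,4]>100: print(st[i],c[i],onz(d,*c[i],82).round(1))
go([519,187,150],-12)
# top view: tray
t=cam('top'); hsv=cv2.cvtColor(t['image'],cv2.COLOR_RGB2HSV);H,S,V=[hsv[...,i].astype(int) for i in range(3)]
m=((H>50)&(H<75)&(S>120)).astype(np.uint8); n,l,st,c=cv2.connectedComponentsWithStats(m); k=1+np.argmax(st[1:,4]); print(st[k])
b=cv2.minAreaRect(cv2.findNonZero((l==k).astype(np.uint8))); w=np.array([onz(t,*q,22) for q in cv2.boxPoints(b)]); e=w[1]-w[0]
print('tray',w.mean(0).round(1),np.linalg.norm(e).round(),np.linalg.norm(w[2]-w[1]).round(),np.degrees(np.arctan2(e[1],e[0])).round(1))
```

```text
[243 197  28  21 559] [256.42754919 206.86762075] [552.9 347.   82. ]
pos [557.2 358.5 189.5] rot [-89.   -0.2 -12.8] F [-0.  -0.4  0.9] w 50.2
 first turn [-0.19 -0.17  0.04] shift cur axes [ 0.02  0.91 -4.41] shift goal axes [-0.04  0.99 -4.39]
[ 347  176   50   50 1730]
tray [ 515.2 -374.9   22. ] 146.0 145.0 -14.8
```

The clamp is open: the handle is back at its starting place (553,347). Now the nose.

Call:
{"op": "apply_moves", "data": {"commands": [[[0, 0, 0, -0.19, -0.17, 0], [0, 0.1, -0.7, 0, 0, 0], [0, 0.1, -0.7, 0, 0, 0], [0, 0.1, -0.7, 0, 0, 0], [0, 0.1, -0.7, 0, 0, 0], [0, 0.1, -0.7, 0, 0, 0], [0, 0, -0.6, 0, 0, 0], [0, 0, 0, 0, 0, 0]]], "claw": 50}}

```text
clock: 58.58
eef_pos: [515.3, 192.9, 157.9]
tool_rot: [-1.585, 0.014, -0.196]
force: [0.5, -0.8, 0.5]
width: 50.0
```

Call:
{"op": "apply_moves", "data": {"commands": [[[0, 0, 0, 0, 0, 0], [0, 0, 0, 0, 0, 0]]]}}

```text
clock: 58.75
eef_pos: [514.3, 191.5, 156.1]
tool_rot: [-1.587, 0.017, -0.197]
force: [-0.4, -0.4, 0.4]
width: 49.8
```

Run:
```python
from h import *
go([519.2,187,120],-12)
```

```text
pos [514.3 191.5 156.1] rot [-91.    1.  -11.3] F [-0.4 -0.4  0.4] w 49.8
 first turn [ 0.19  0.15 -0.2 ] shift cur axes [ 0.16  0.9  -0.07] shift goal axes [ 0.14  0.9  -0.09]
```

Call:
{"op": "apply_moves", "data": {"commands": [[[0.14, 0, -0.09, 0.19, 0.15, -0.2], [0, 0, 0, 0, 0, 0], [0, 0.4, 0, 0, 0, 0], [0, 0.4, 0, 0, 0, 0], [0, 0.1, 0, 0, 0, 0], [0, 0, 0, 0, 0, 0], [0, 0, 0, 0, 0, 0]]]}}

```text
clock: 59.33
eef_pos: [519.9, 197.3, 117.9]
tool_rot: [-1.567, 0.001, -0.197]
force: [0.9, 0.7, 0.2]
width: 50.1
```

Run:
```python
from h import *
go([519.2,187,86],-12)
```

```text
pos [519.9 197.3 117.9] rot [-89.8   0.1 -11.3] F [0.9 0.7 0.2] w 50.1
 first turn [-0.05  0.14 -0.01] shift cur axes [ 0.03  0.8  -0.26] shift goal axes [ 0.04  0.8  -0.26]
```

Call:
{"op": "apply_moves", "data": {"commands": [[[0.03, 0, -0.26, -0.05, 0.1, 0], [0, 0, 0, 0, 0, 0], [0, 0.25, 0, 0, 0, 0], [0, 0.25, 0, 0, 0, 0], [0, 0.2, 0, 0, 0, 0], [0, 0, 0, 0, 0, 0], [0, 0, 0, 0, 0, 0]]]}}

```text
clock: 59.92
eef_pos: [520.3, 187.1, 89.2]
tool_rot: [-1.569, -0.002, -0.206]
force: [0.2, -0.0, 0.2]
width: 50.0
```

Run:
```python
from h import *
go([519.2,187,86],-12)
```

```text
pos [520.3 187.1  89.2] rot [-89.9  -0.1 -11.8] F [ 0.2 -0.   0.2] w 50.0
 first turn [-0.02  0.04  0.02] shift cur axes [-0.03  0.08 -0.01] shift goal axes [-0.03  0.08 -0.01]
```

Call:
{"op": "apply_moves", "data": {"commands": [[[-0.03, 0.04, 0, 0, 0, 0], [0, 0, 0, 0, 0, 0], [0, 0, 0, 0, 0, 0], [0, 0, 0, 0, 0, 0], [0, 0, 0, 0, 0, 0], [0, 0, 0, 0, 0, 0], [0, 0, 0, 0, 0, 0], [0, 0, 0, 0, 0, 0]]], "claw": 2}}

```text
clock: 60.58
eef_pos: [519.1, 187.4, 87.2]
tool_rot: [-1.569, -0.002, -0.206]
force: [0.3, 0.0, -1.9]
width: 11.7
```

Call:
{"op": "apply_moves", "data": {"commands": [[[0, -0.15, 0, 0, 0, 0], [0, -0.25, 0, 0, 0, 0], [0, -0.3, 0, 0, 0, 0], [0, -0.3, 0, 0, 0, 0], [0, -0.3, 0, 0, 0, 0], [0, 0, 0, 0, 0, 0]]]}}

```text
clock: 61.08
eef_pos: [515.2, 186.2, 141.1]
tool_rot: [-1.574, 0.006, -0.205]
force: [1.4, 1.1, -6.3]
width: 12.0
```

Run:
```python
from h import *
go([515,-375,130],-14.5)
```

```text
pos [515.2 186.2 141.1] rot [-90.2   0.4 -11.8] F [ 1.4  1.1 -6.3] w 12.0
 first turn [ 0.04  0.55 -0.07] shift cur axes [  2.86   0.3  -13.74] shift goal axes [  3.51   0.28 -13.58]
```

The lifted weight reads 6.3 N, which fits the carrier plus five cogs. Now I carry it to the tray.

Call:
{"op": "apply_moves", "data": {"commands": [[[0.05, 0, -0.3, 0, 0.1, 0], [0.13, 0, -0.55, 0, 0.1, 0], [0.13, 0, -0.62, 0, 0.1, 0], [0.13, 0, -0.62, 0, 0.1, 0], [0.13, 0, -0.62, 0, 0.1, 0], [0.13, 0, -0.62, 0, 0, 0], [0.13, 0, -0.62, 0, 0, 0], [0.13, 0, -0.62, 0, 0, 0]]]}}

```text
clock: 61.75
eef_pos: [505.2, -5.6, 138.6]
tool_rot: [-1.573, 0.012, -0.242]
force: [0.9, 0.3, -5.5]
width: 11.9
```

Call:
{"op": "apply_moves", "data": {"commands": [[[0.13, 0, -0.62, 0, 0, 0], [0.13, 0, -0.62, 0, 0, 0], [0.13, 0, -0.62, 0, 0, 0], [0.13, 0, -0.62, 0, 0, 0], [0.13, 0, -0.62, 0, 0, 0], [0.13, 0, -0.62, 0, 0, 0], [0.13, 0, -0.62, 0, 0, 0], [0.13, 0, -0.62, 0, 0, 0]]]}}

```text
clock: 62.42
eef_pos: [484.5, -226.1, 133.9]
tool_rot: [-1.578, 0.027, -0.251]
force: [0.3, -0.0, -5.8]
width: 11.9
```

Run:
```python
from h import *
go([515,-375,130],-14.5)
```

```text
pos [ 484.5 -226.1  133.9] rot [-90.4   1.5 -14.4] F [ 0.3 -0.  -5.8] w 11.9
 first turn [ 0.08  0.02 -0.3 ] shift cur axes [ 1.67  0.08 -3.41] shift goal axes [ 1.67  0.1  -3.41]
```

Call:
{"op": "apply_moves", "data": {"commands": [[[0.3, 0, -0.5, 0.08, 0, -0.3], [0.3, 0, -0.5, 0, 0, 0], [0.3, 0, -0.5, 0, 0, 0], [0.3, 0, -0.5, 0, 0, 0], [0.3, 0, -0.5, 0, 0, 0], [0.1, 0, -0.3, 0, 0, 0], [0, 0, 0, 0, 0, 0], [0, 0, 0, 0, 0, 0]]]}}

```text
clock: 63.08
eef_pos: [500.9, -369.9, 126.1]
tool_rot: [-1.576, 0.018, -0.271]
force: [-0.3, 0.6, -6.5]
width: 11.6
```

Run:
```python
from h import *
go([515,-375,90],-14.5)
```

```text
pos [ 500.9 -369.9  126.1] rot [-90.3   1.  -15.5] F [-0.3  0.6 -6.5] w 11.6
 first turn [ 0.06 -0.21 -0.21] shift cur axes [ 0.39  0.9  -0.02] shift goal axes [ 0.37  0.9  -0.04]
```

Call:
{"op": "apply_moves", "data": {"commands": [[[0, 0, 0, 0.06, -0.2, -0.21], [0.2, 0, -0.02, 0, 0, 0], [0.17, 0, -0.02, 0, 0, 0], [0, 0, 0, 0, 0, 0], [0, 0.3, 0, 0, 0, 0], [0, 0.3, 0, 0, 0, 0], [0, 0, 0, 0, 0, 0], [0, 0, 0, 0, 0, 0]]]}}

```text
clock: 63.75
eef_pos: [515.5, -366.8, 98.6]
tool_rot: [-1.565, 0.003, -0.244]
force: [-0.4, 0.3, -4.6]
width: 11.8
```

Run:
```python
from h import *
go([515,-375,81],-14.5)
```

```text
pos [ 515.5 -366.8   98.6] rot [-89.7   0.2 -14. ] F [-0.4  0.3 -4.6] w 11.8
 first turn [-0.07  0.11 -0.04] shift cur axes [ 0.04  0.44 -0.21] shift goal axes [ 0.04  0.44 -0.2 ]
```

Call:
{"op": "apply_moves", "data": {"commands": [[[0.03, 0, -0.18, -0.07, 0.1, 0], [0, 0, 0, 0, 0, 0], [0, 0.15, 0, 0, 0, 0], [0, 0.15, 0, 0, 0, 0], [0, 0.08, 0, 0, 0, 0], [0, 0, 0, 0, 0, 0], [0, 0, 0, 0, 0, 0]]]}}

```text
clock: 64.33
eef_pos: [514.1, -374.9, 81.1]
tool_rot: [-1.572, 0.005, -0.254]
force: [1.0, 0.0, -5.3]
width: 12.1
```

Run:
```python
from h import *
go([515,-375,80],-14.5)
```

```text
pos [ 514.1 -374.9   81.1] rot [-90.    0.3 -14.5] F [ 1.   0.  -5.3] w 12.1
 first turn [ 0.01 -0.01 -0.06] shift cur axes [0.02 0.03 0.  ] shift goal axes [0.02 0.03 0.  ]
```

Call:
{"op": "apply_moves", "data": {"commands": [[[0, 0.03, 0, 0, 0, -0.06], [0, 0.03, 0, 0, 0, 0], [0, 0, 0, 0, 0, 0]]]}}

```text
clock: 64.58
eef_pos: [514.5, -375.1, 80.6]
tool_rot: [-1.572, -0.002, -0.254]
force: [-0.8, 0.2, -5.7]
width: 11.9
```

Call:
{"op": "apply_moves", "data": {"commands": [[[0, 0.05, 0, 0, 0, 0], [0, 0.04, 0, 0, 0, 0], [0, 0, 0, 0, 0, 0]]]}}

```text
clock: 64.83
eef_pos: [515.1, -375.5, 80.6]
tool_rot: [-1.574, -0.004, -0.254]
force: [-0.1, -0.9, -5.2]
width: 12.1
```

Call:
{"op": "apply_moves", "data": {"commands": [[[0, 0.08, 0, 0, 0, 0], [0, 0.08, 0, 0, 0, 0], [0, 0, 0, 0, 0, 0]]]}}

```text
clock: 65.08
eef_pos: [515.7, -376.1, 81.1]
tool_rot: [-1.576, -0.006, -0.254]
force: [-1.1, -0.3, -6.1]
width: 11.8
```

Run:
```python
from h import *
s=readout.read_state(); print(s['qpos'].round(3),s['torque'].round(2)); go([515,-375,75],-14.5)
d=cam('wrist'); b=cam('side'); save(d,'t.png',(100,60,420,384),1.2); save(b,'t2.png',(310,270,450,384),2.9)
A=cv2.imread('pics/t.png'); B=cv2.imread('pics/t2.png'); h=max(A.shape[0],B.shape[0]); i=np.zeros((h,A.shape[1]+B.shape[1],3),np.uint8); i[:A.shape[0],:A.shape[1]]=A; i[:B.shape[0],A.shape[1]:]=B; cv2.imwrite('pics/w13.png',i); print(i.shape)
```

```text
[ 0.699  0.795 -0.192  1.676  0.222  0.684  0.137] [-0.02  0.02 -0.01]
pos [ 515.7 -376.1   81.1] rot [-90.3  -0.4 -14.6] F [-1.1 -0.3 -6.1] w 11.8
 first turn [ 0.06 -0.01  0.07] shift cur axes [-0.02  0.15  0.02] shift goal axes [-0.02  0.15  0.02]
(389, 790, 3)
```

View pics/w13.png

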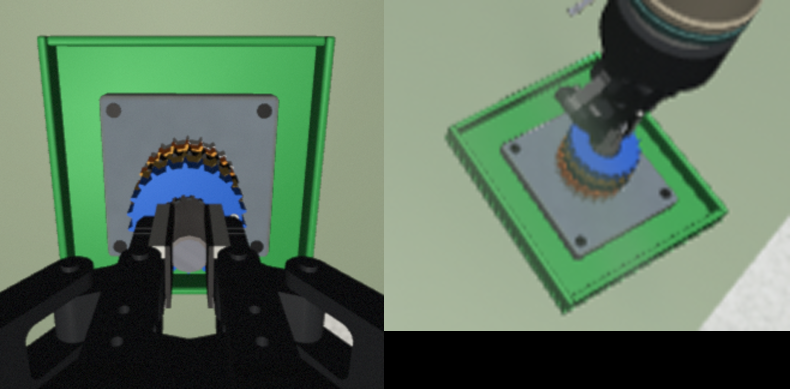

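The carrier hangs level and square in the tray, with clearance all round. I lower with a firmer step to feel the floor.

Call:
{"op": "apply_moves", "data": {"commands": [[[0, 0.15, 0, 0.06, 0, 0.07], [0, 0, 0, 0, 0, 0], [0, 0, 0, 0, 0, 0]]]}}

```text
clock: 65.43
eef_pos: [517.7, -377.6, 82.0]
tool_rot: [-1.573, -0.004, -0.255]
force: [1.1, 0.2, -5.7]
width: 11.9
```

Call:
{"op": "apply_moves", "data": {"commands": [[[-0.04, 0.12, 0.03, 0, 0, 0], [-0.02, 0.12, 0.02, 0, 0, 0]]]}}

```text
clock: 65.6
eef_pos: [518.3, -378.1, 79.8]
tool_rot: [-1.578, -0.011, -0.256]
force: [-15.1, 10.0, 58.2]
width: 11.4
```

Run:
```python
from h import *
go([515,-375,75],-14.5)
```

```text
pos [ 518.3 -378.1   79.8] rot [-90.4  -0.6 -14.7] F [-15.1  10.   58.2] w 11.4
 first turn [ 0.09 -0.04  0.12] shift cur axes [-0.1   0.12  0.06] shift goal axes [-0.1   0.12  0.06]
```

Call:
{"op": "apply_moves", "data": {"commands": [[[0, 0, 0, 0, 0, 0], [0, 0, 0, 0, 0, 0]]]}}

```text
clock: 65.77
eef_pos: [518.7, -378.6, 80.9]
tool_rot: [-1.579, -0.013, -0.256]
force: [-0.2, -0.8, -3.7]
width: 11.9
```

Call:
{"op": "apply_moves", "data": {"commands": [[[0, 0.02, 0, 0, 0, 0], [0, 0, 0, 0, 0, 0], [0, 0, 0, 0, 0, 0], [0, 0, 0, 0, 0, 0], [0, 0, 0, 0, 0, 0], [0, 0, 0, 0, 0, 0]]], "claw": 50}}

```text
clock: 66.27
eef_pos: [519.2, -378.4, 76.2]
tool_rot: [-1.578, -0.012, -0.256]
force: [0.6, -0.3, 0.3]
width: 49.7
```

Call:
{"op": "apply_moves", "data": {"commands": [[[0, -0.3, 0, 0, 0, 0], [0, -0.6, 0, 0, 0, 0], [0, -0.8, 0, 0, 0, 0], [0, -0.8, 0, 0, 0, 0], [0, -0.4, -0.3, 0, 0, 0], [0, 0, -0.5, 0, 0, 0], [0, 0, -0.5, 0, 0, 0], [0, 0, 0, 0, 0, 0]]]}}

```text
clock: 66.93
eef_pos: [506.2, -427.2, 204.2]
tool_rot: [-1.578, -0.015, -0.251]
force: [-1.4, -1.1, 0.1]
width: 50.0
```

Call:
{"op": "apply_moves", "data": {"commands": [[[0, 0, 0, 0, 0, 0], [0, 0, 0, 0, 0, 0], [0, 0, 0, 0, 0, 0]]]}}

```text
clock: 67.18
eef_pos: [506.5, -426.7, 206.2]
tool_rot: [-1.578, -0.017, -0.252]
force: [0.1, 0.7, 0.3]
width: 49.8
```

Run:
```python
from h import *
s=readout.read_state(); print(s['eef_pos'],s['force'],s['clock'])
d=cam('wrist'); save(d,'w14.png',(100,0,420,300),2)
d,c,a=look('blue',(517,-376,69),69,1.2,d=d)
t=cam('side'); hsv=cv2.cvtColor(t['image'],cv2.COLOR_RGB2HSV);H,S,V=[hsv[...,i] for i in range(3)]
m=(((H<6)|(H>174))&(S>150)&(V>60)).astype(np.uint8); n,l,st,c=cv2.connectedComponentsWithStats(m); print([(c[i].round(),st[i,4]) for i in range(1,n) if st[i,4]>5], 'open handle proj',proj(t,[553.5,345,77]),'closed',proj(t,[533.5,255,80]))
```

```text
[ 506.4665817  -426.73129083  206.23934439] [0.06777032 0.71645917 0.28093318] 67.1833
blue centre [ 517.8 -380.1] r 25.8 dot n 20 R 20.1 spread 2.1 ang -11.5
[(array([199., 143.]), np.int32(9)), (array([414., 246.]), np.int32(280))] open handle proj [199.94576524 143.73467628] closed [212.17742643 160.44985354]
```

```bash
python3 -c "
from h import *
finish_job(); print('done')"
```

```text
the job is handed in; nothing more can be done
done
```

The job is handed in: I shut the clamp and put white, orange, black, brass and blue on the hub in that order. Then I opened the clamp, lifted the carrier by its nose and stood it in the green tray, finishing at about 67 s of the 210 s allowed. `finish_job` gives no verdict, so what follows rests on my own readings.

**Checks that passed:**
- **Cogs:** each one measured at its expected height after dropping, with its dot within about 4° of the spline. The side view showed an even pile of five.
- **Clamp:** the side camera sees the handle at (199,143), against a predicted open position of (200,144).
- **Lift:** the force reading was about 6 N, which fits the carrier with all five cogs.
- **Tray:** the top cog measured at (518,-380), about 6 mm from the tray centre, at the height expected with the carrier on the floor. The gripper is about 130 mm above where it let go and reads no contact force.

**Checks that were unclear or missing:**
- **Set-down force:** as the carrier met the tray floor, the wrist force briefly reached 58 N. That is below the 120 N wrist limit, and the load went through the gripped nose.
- **Floor contact:** small lowering steps had no visible effect before that, so the carrier may have dropped up to about 1 mm on release.
- **Final picture:** I had used all 16 picture views, so I could not look at the final state and did not check flatness separately.

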